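Rack the small kettlebells by size

ROBOT

A 6-joint arm with a two-finger parallel gripper is mounted at the origin on the work surface. World frame = base frame: x ahead of the robot, y to its left, z up, the work surface at z = 0. Lengths are in mm, angles in rad, forces in N, time in s.
With the tool pointing down it reaches from about 275 to 850 mm from the base axis. Payload 19 kg.
Tool frame: the origin (TCP) lies midway between the tips of the shut fingers; the grasp point (between the pads) lies 19 mm behind it; y points along the fingers, x is the direction in which the jaws open and shut, and the axes are right-handed (so a half turn about y gives the same grasp; the last joint's range is limited). The gripper opens to 85 mm and grips with 20 to 120 N. Pads are 22 mm wide; open, the fingers measure 114 mm over their backs; the gripper's body (76 mm by 85 mm) begins 54 mm behind the grasp point. The pads swing forward as they close: fully open they stand 13 mm farther back than shut.
Start: joints at [-1.471, 0.15, 1.437, -0, 1.554, -0.134], TCP at [133.189, -559.328, 203.667] pointing down, gripper open.
Joint ranges: [-2.8, 2.8], [-0.68, 2.1], [0.12, 2.68], [-1.39, 4.53], [0.16, 2.79], [-2.81, 2.81]. Speed limits (rad/s): [1.89, 1.89, 2.22, 3.01, 3.01, 3.01].

INTERFACE

Orientations are given as a unit quaternion [x, y, z, w].
In Python, from station import telemetry, capture, camera_model, ctrl, spotter gives the robot as it stands.
- The arm moves only by the tool apply_moves, never from a script. Its argument "moves" is a list of rows, each an object of numbers: "ax", "ay", "az": the turn, a rotation vector about the tool's x, y, z in rad; "x", "y", "z": the shift along the tool's x, y, z in mm; "fingers": the closure, from 0 (fully open) to 1 (shut). In form: [{"ax": .., "ay": .., "az": .., "x": .., "y": .., "z": .., "fingers": ..}, ...]. A call has 1 to 8 rows; each row shifts and turns the commanded pose from where the row before left it, along the tool's axes as they then stand; what a row does not reach is not made up. A row lasts 1/12 s, in which the tool goes at most 41.7 mm and 7.16 degrees, less where a joint would pass 70% of its speed; a pose out of reach is approached as far as the arm can. A call is refused whole if a number of a shift passes 41.7 or a number of a turn 0.125, either way. A call with a gripper value outside its range is refused whole. The fingers move at their own pace and stop on an object; the grip force is fixed at half the most. Time passes only in rows, so rows that do not move let the fingers close. It gives the time, the measured TCP pose, the force and the opening at its end, in the units of the state.
- telemetry.get_state(): the state, without advancing time (a new reading comes with each control period).
- capture(name): name is "side" or "top"; returns (picture, depth): 420x560x3 uint8, red, green, blue; 420x560 float32, mm along the optical axis (not along the pixel's ray), 0 where there is no reading.
- camera_model(name): a dict with "vfov" (degrees; the focal length in pixels is half the picture's height over the tangent of half this angle, whatever the lens; pixels are square), "cx", "cy" (the principal point, pixels), "rvec" (rotation vector, rad) and "tvec" (3), from world to camera coordinates, as OpenCV has them. Camera axes: x right, y down, z forward; pixel columns grow to the right and rows downward; lengths in mm; the calibration is good to about 2 mm. A picture is of the moment at which its call begins. camera_model takes no time and is no camera call.
- ctrl.hand_in(): hands the job in, once; it reports no verdict.
Trained networks look in the newest picture that a camera, given by its name, has taken for a name from the list of things; names that differ only in an ending like _2 or _b are one class to them, and where a whole thing is asked for, a point or a joint stands for the part that bears it (a point fixed in the world has none). Each returns a list of dicts, best first, with "score" (0 to 1); they miss things now and then, are a little off and sometimes report something else, mostly with a low value. They report only what shows in the picture. A call takes as long as a camera call. They do not tell look-alikes from the thing itself.
- spotter.search_frame(camera, query): "location" ([x, y, z] in mm, in world coordinates, good to about 4 mm: the middle of the surface that is visible of it).
- spotter.pinpoint(camera, query): "location" ([x, y, z] in mm, in world coordinates, good to about 4 mm: a listed point, or the origin of a listed thing).
The state is a dict: "clock": time; "joints": joint angles; "dq": joint speeds; "effort": joint torques, N m; "ee_pos": TCP position; "tcp_rot": TCP orientation; "ft_force": force on the tool from outside, world axes, zero at the start; "torque": the same for the moment, N m; "gripper_width": finger opening in mm.
Only numpy, scipy, OpenCV 4.12 (cv2) and the standard library are available. Lean on these libraries where they do the work, as an engineer would, in place of code of your own. Each camera call takes 0.05 s, during which the arm holds its last target.

TASK

Line up the four small cast iron kettlebells on the four round rubber pads of the oak display board in order of size, one to a pad: the smallest on the pad next to the white ceramic coaster, then each next larger one, so that the largest ends up beside the chalk jar. Set each down gently, upright and centred on its pad, without dropping or tipping any over, and leave the coaster and the chalk jar where they are.

Things in the scene. Friction and masses are not known exactly. Their poses are not given: they have to be found in the camera images.
- kettlebell_one: The smallest of the four loose dark cast iron kettlebells: ball 36 mm in diameter on a flat base 27 mm across, with a loop handle of 12 mm round bar in one upright plane, 38 mm wide overall; the axis of its straight top bar is 49 mm above the base, the whole is 55 mm tall, about 250 g. Origin at the centre of the underside, z up, the top bar runs along the body's y axis. Stands upright on the table; can be pinched across the bar from above.
- kettlebell_two: The second smallest of the four loose dark cast iron kettlebells: ball 44 mm in diameter on a flat base 33 mm across, with a loop handle of 12 mm round bar in one upright plane, 44 mm wide overall; the axis of its straight top bar is 58.5 mm above the base, the whole is 64.5 mm tall, about 380 g. Origin at the centre of the underside, z up, the top bar runs along the body's y axis. Stands upright on the table; can be pinched across the bar from above.
- kettlebell_three: The second largest of the four loose dark cast iron kettlebells: ball 52 mm in diameter on a flat base 39 mm across, with a loop handle of 12 mm round bar in one upright plane, 50 mm wide overall; the axis of its straight top bar is 68 mm above the base, the whole is 74 mm tall, about 550 g. Origin at the centre of the underside, z up, the top bar runs along the body's y axis. Stands upright on the table; can be pinched across the bar from above.
- kettlebell_four: The largest of the four loose dark cast iron kettlebells: ball 60 mm in diameter on a flat base 45 mm across, with a loop handle of 12 mm round bar in one upright plane, 56 mm wide overall; the axis of its straight top bar is 78 mm above the base, the whole is 84 mm tall, about 800 g. Origin at the centre of the underside, z up, the top bar runs along the body's y axis. Stands upright on the table; can be pinched across the bar from above.
- pad_a: One of four identical fixed round black rubber pads, 72 mm in diameter, 3 mm thick, in one straight row, 85 mm from centre to centre, on a fixed low oak display board (112 mm wide, 570 mm long, its top 22 mm above the table, so the pad's top is 25 mm above the table). The letters do not tell the order along the row, which changes from start to start. Origin at the centre of the pad's underside (22 mm above the table); y runs along the row.
- pad_b: One of four identical fixed round black rubber pads, 72 mm in diameter, 3 mm thick, in one straight row, 85 mm from centre to centre, on a fixed low oak display board (112 mm wide, 570 mm long, its top 22 mm above the table, so the pad's top is 25 mm above the table). The letters do not tell the order along the row, which changes from start to start. Origin at the centre of the pad's underside (22 mm above the table); y runs along the row.
- pad_c: One of four identical fixed round black rubber pads, 72 mm in diameter, 3 mm thick, in one straight row, 85 mm from centre to centre, on a fixed low oak display board (112 mm wide, 570 mm long, its top 22 mm above the table, so the pad's top is 25 mm above the table). The letters do not tell the order along the row, which changes from start to start. Origin at the centre of the pad's underside (22 mm above the table); y runs along the row.
- pad_d: One of four identical fixed round black rubber pads, 72 mm in diameter, 3 mm thick, in one straight row, 85 mm from centre to centre, on a fixed low oak display board (112 mm wide, 570 mm long, its top 22 mm above the table, so the pad's top is 25 mm above the table). The letters do not tell the order along the row, which changes from start to start. Origin at the centre of the pad's underside (22 mm above the table); y runs along the row.
- coaster: Loose white round ceramic coaster, 95 mm in diameter, 8 mm thick, lying on the oak board at one end of the row of pads (either end), 100 mm from the centre of the nearest pad. Origin at the centre of its underside. Stays where it is.
- jar: Loose closed amber glass chalk jar with an aluminium lid, 64 mm in diameter, 75 mm tall, standing on the oak board at the other end of the row, 100 mm from the nearest pad's centre. Origin at the centre of its underside. Stays where it is.
Mind the look-alikes: they are no part of the job. Leave any green or purple look-alike of the kettlebell_four alone.

How it is judged:
By the outcome, as a careful person would: the job done as asked, in the order asked, and still so for the second after the job is handed in, with the robot touching nothing.
It also fails if it takes over 102 s, if anything falls off the work surface, if the arm or the gripper's body presses on something with over 40 N, if the wrist force passes 120 N, or if a joint passes its speed limit or range.

## Working session

There is one attempt and no reset: what is moved stays moved. The work goes in short steps, Python scripts to look and compute and a tool call to move; the robot and the scene stay as the last step left them, time stands still between calls to the robot, and variables do not carry over. Pictures are saved under pics/ and viewed, and the job is handed in when it is done.

Besides the shell and the picture viewer there is one more tool, called after ">>>" as name(argument=value, ...), one argument or row to a line, values as JSON. apply_moves: Moves the arm, as the interface text tells. Its arguments: {"type":"object","properties":{"moves":{"type":"array"}},"required":["moves"]}

```bash
mkdir -p pics; ls; cat > h.py <<'E'
import numpy as np, cv2
from station import telemetry, capture, camera_model, ctrl, spotter
from scipy.spatial.transform import Rotation as R
def cam(n):
    m=camera_model(n); f=210/np.tan(np.radians(m['vfov'])/2)
    Rm=cv2.Rodrigues(np.array(m['rvec'],float))[0]; t=np.array(m['tvec'],float).ravel()
    return m,f,Rm,t
def cloud(n,d):
    m,f,Rm,t=cam(n); v,u=np.mgrid[0:d.shape[0],0:d.shape[1]]
    P=np.stack([(u-m['cx'])/f*d,(v-m['cy'])/f*d,d],-1)
    W=(P-t)@Rm
    W[d<=0]=np.nan
    return W
def proj(n,p):
    m,f,Rm,t=cam(n); c=np.atleast_2d(p)@Rm.T+t
    return np.c_[c[:,0]/c[:,2]*f+m['cx'],c[:,1]/c[:,2]*f+m['cy']]
E
python3 - <<'E'
from h import *
for n in ['top','side']:
    p,d=capture(n); cv2.imwrite(f'pics/{n}0.png',p[...,::-1]); np.savez(f'{n}0.npz',p=p,d=d)
    print(camera_model(n))
s=telemetry.get_state(); print(s)
E
```

```text
pics
{'vfov': 47.963163365616346, 'cx': 282.0824965700029, 'cy': 209.30796425527288, 'rvec': array([ 2.18807517, -2.12933891,  0.09819131]), 'tvec': array([ -5.00960874, 509.82876712, 893.10786747])}
{'vfov': 53.75665484399905, 'cx': 277.2830880319686, 'cy': 210.77367705162575, 'rvec': array([ 0.26276467, -2.70908482,  1.43236718]), 'tvec': array([501.75344268,  99.06909251, 844.27925492])}
{'clock': 0.1, 'joints': array([-1.47100858e+00,  1.50912460e-01,  1.43793933e+00,  1.93412286e-05,
        1.55379693e+00, -1.34010784e-01]), 'dq': array([-4.10384505e-04, -1.61743073e-03, -3.75142277e-03,  6.74391415e-04,
        5.25274392e-04,  5.43785710e-05]), 'effort': array([ 4.89184196e-03, -7.14373541e+01, -5.71799541e+01,  4.31250555e-05,
        7.15545699e-03, -1.59466663e-05]), 'ee_pos': array([ 133.16963741, -559.11614109,  203.16301167]), 'tcp_rot': array([-0.55463073,  0.43852551, -0.43801642,  0.55517722]), 'ft_force': array([-0.64697826,  0.49405401,  0.50160933]), 'torque': array([ 0.00367462, -0.02042888,  0.0383631 ]), 'gripper_width': 85.23074535977739}
```

View pics/top0.png

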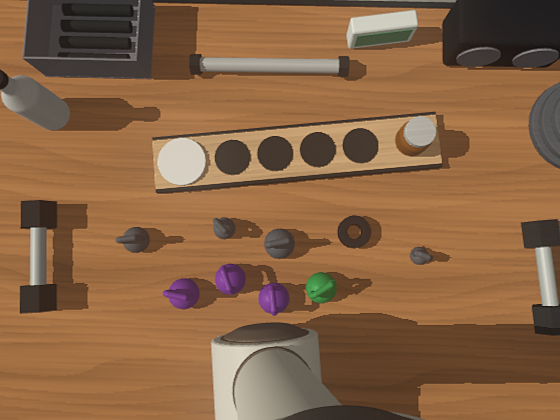

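View pics/side0.png

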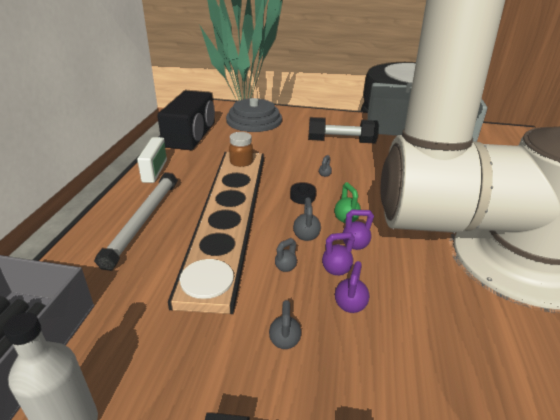

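```bash
cat > m.py <<'E'
from h import *
def meas(fn='0',objs=None):
    T=np.load(f'top{fn}.npz');S=np.load(f'side{fn}.npz')
    WT=cloud('top',T['d']);WS=cloud('side',S['d'])
    return T,S,WT,WS
if __name__=='__main__':
    T,S,WT,WS=meas()
    print('table z', np.nanmedian(WT[330:340,100:160,2]), np.nanmedian(WS[330:380,430:500,2]))
    print('board z',[WT[v,u].round(1) for u,v in [(207,170),(254,140),(232,157),(275,153),(318,149),(360,145),(181,161),(420,130)]])
    for nm,(u,v) in dict(A=(135,239),B=(224,228),C=(280,243),D=(420,256),P1=(183,293),P2=(230,278),P3=(274,298),G=(320,287)).items():
        c=WT[v,u][:2]
        for n,W in (('top',WT),('side',WS)):
            m=(np.hypot(W[...,0]-c[0],W[...,1]-c[1])<50)&(W[...,2]>6)
            P=W[m]; zt=np.percentile(P[:,2],98)
            h=P[P[:,2]>zt-9]
            h0=h[:,:2].mean(0); ev,E=np.linalg.eigh(np.cov((h[:,:2]-h0).T)); y=E[:,1]
            # sphere fit on points below
            q=P[P[:,2]<zt*0.6]
            A=np.c_[2*q,np.ones(len(q))];s=np.linalg.lstsq(A,(q**2).sum(1),rcond=None)[0] if len(q)>5 else np.zeros(4)
            r=np.sqrt(max(0,s[3]+(s[:3]**2).sum()))
            print(nm,n,len(P),'c',c.round(),'ztop',zt.round(1),'handle',h0.round(1),len(h),'ang',np.degrees(np.arctan2(y[1],y[0])).round(1),'ext',np.ptp(h[:,:2]@y).round(1),'sph',s[:3].round(1),r.round(1))
    print(spotter)
    for n in ['top','side']:
      for q in ['kettlebell_one','pad_a','coaster','jar']:
        print(n,q,[(round(r['score'],2),np.round(r['location'],1).tolist()) for r in spotter.pinpoint(n,q)])
E
python3 m.py
python3 - <<'E'
import cv2
a=cv2.imread('pics/top0.png')[190:320,90:450]
cv2.imwrite('pics/crop0.png',cv2.resize(a,None,fx=2.2,fy=2.2,interpolation=3))
E
```

```text
table z 0.17153992622366762 1.200238621703689
board z [array([585.1, 160.4,  20.2]), array([648.4,  69. ,  19.8]), array([611.5, 111. ,  25.2]), array([622.1,  26.1,  23.5]), array([632.6, -59. ,  22. ]), array([ 642.9, -142.2,   21.6]), array([600.3, 211.1,  28.4]), array([ 654.5, -240. ,   97.4])]
A top 605 c [443. 279.] ztop 74.7 handle [443.5 292.5] 139 ang 99.3 ext 44.0 sph [443.5 293.6  19.2] 24.7
A side 979 c [443. 279.] ztop 75.3 handle [444.1 298.3] 168 ang 98.4 ext 38.8 sph [444.5 293.3  20.5] 24.4
B top 399 c [468. 115.] ztop 65.3 handle [470.8 120.9] 114 ang 45.3 ext 35.1 sph [470.9 121.4  16.3] 20.7
B side 566 c [468. 115.] ztop 66.0 handle [472.3 124.2] 104 ang -137.2 ext 35.7 sph [472.7 120.6  17.8] 21.0
C top 726 c [442.  10.] ztop 85.1 handle [443.6  12.1] 167 ang 102.5 ext 48.1 sph [443.7  12.3  20.5] 29.1
C side 716 c [442.  10.] ztop 85.7 handle [444.1  17.2] 85 ang 104.1 ext 43.4 sph [444.8  11.4  23.3] 28.5
D top 301 c [ 426. -252.] ztop 55.2 handle [ 427.8 -260.3] 99 ang 68.9 ext 30.9 sph [ 428.4 -261.6   12.3] 17.8
D side 193 c [ 426. -252.] ztop 56.4 handle [
[... 835 characters left out ...]
e 587 c [363. -66.] ztop 85.5 handle [361.8 -66.8] 89 ang 125.4 ext 44.6 sph [362.1 -71.8  23.2] 28.9
<host.Spotter object at 0x7fd64ae3c050>
top kettlebell_one [(0.51, [426.4, -261.8, -3.1])]
top pad_a [(0.92, [625.3, 24.3, 19.4]), (0.81, [617.1, 112.2, 24.5]), (0.8, [637.3, -56.7, 20.4]), (0.7, [645.1, -144.2, 20.6])]
top coaster [(0.58, [601.0, 211.7, 24.7])]
top jar [(0.7, [657.6, -239.3, 23.3])]
side kettlebell_one [(0.54, [431.8, -260.8, 3.9])]
side pad_a [(0.86, [636.6, -51.6, 20.6]), (0.82, [623.2, 23.6, 23.4]), (0.79, [615.6, 107.3, 25.3]), (0.78, [645.4, -143.6, 22.6])]
side coaster [(0.8, [601.1, 210.9, 21.0])]
side jar [(0.66, [659.9, -240.6, 20.6]), (0.28, [615.8, 109.4, 24.1])]
```

View pics/crop0.png

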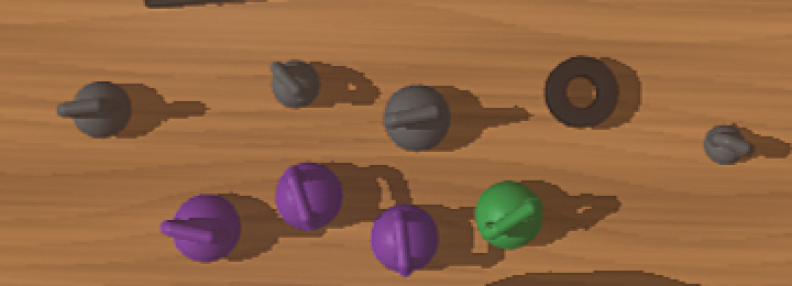

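```bash
cat > fit.py <<'E'
from h import *
from scipy.optimize import least_squares
K=dict(one=(18,13.5,49,55,38),two=(22,16.5,58.5,64.5,44),three=(26,19.5,68,74,50),four=(30,22.5,78,84,56))
def fitk(n,W,c,k,z0=0):
    r,b,ax,top,w=K[k]; zc=np.sqrt(r*r-b*b)
    m=(np.hypot(W[...,0]-c[0],W[...,1]-c[1])<w/2+14)&(W[...,2]>z0+7)&(W[...,2]<z0+top+5)
    P=W[m]; l=w/2-6
    def res(p):
        C=np.array([p[0],p[1],z0+p[3]]); y=np.array([np.cos(p[2]),np.sin(p[2]),0])
        Q=P-C
        ds=np.linalg.norm(Q-[0,0,zc],axis=1)-r
        a=Q@y; z=Q[:,2]; o=Q@np.array([-y[1],y[0],0])
        # bar capsule
        t=np.clip(a,-l+4,l-4); db=np.sqrt((a-t)**2+(z-ax)**2+o**2)-6
        # legs
        zz=np.clip(z,zc,ax-4); dl=np.sqrt((abs(a)-l)**2+(z-zz)**2+o**2)-6
        dd=np.c_[ds,db,dl]; i=np.argmin(abs(dd),1)
        return dd[np.arange(len(dd)),i]
    best=None
    for a in np.arange(0,np.pi,np.pi/8):
        s=least_squares(res,[c[0],c[1],a,0],loss='soft_l1',f_scale=1.5)
        if best is None or s.cost<best.cost: best=s
    return best.x,np.median(abs(res(best.x))),len(P)
E
python3 - <<'E'
from fit import *
T=np.load('top0.npz');S=np.load('side0.npz');WT=cloud('top',T['d']);WS=cloud('side',S['d'])
for k,c in dict(one=(428,-261),two=(471,121),three=(444,293),four=(444,12)).items():
    for n,W in (('top',WT),('side',WS)):
        x,e,N=fitk(n,W,c,k); print(k,n,x[:2].round(1),'ang',np.degrees(x[2]).round(1)%180,'dz',x[3].round(1),'res',e.round(2),N)
# pads
for n,D,W in (('top',T,WT),('side',S,WS)):
    g=D['p'].max(2)<70
    m=g&(W[...,2]>15)&(W[...,2]<32)&(W[...,0]>560)&(W[...,0]<700)&(abs(W[...,1])<250)
    c,l,s,ce=cv2.connectedComponentsWithStats(m.astype(np.uint8))
    for i in range(1,c):
        if s[i,4]>150:
            P=W[l==i]; h=cv2.minEnclosingCircle(P[:,:2].astype(np.float32))
            print(n,s[i,4],((P.min(0)+P.max(0))/2).round(1),P.mean(0).round(1),np.round(h[0],1),round(h[1],1))
s=telemetry.get_state(); print(R.from_quat(s['tcp_rot']).as_matrix().round(3))
E
```

```text
one top [ 427.7 -261.5] ang 69.7 dz -0.9 res 0.64 300
one side [ 428.9 -264. ] ang 72.7 dz 1.9 res 0.75 191
two top [471.3 121.9] ang 46.5 dz -0.4 res 0.58 399
two side [472.4 119.6] ang 45.69999999999999 dz 1.4 res 0.59 560
three top [443.5 294.4] ang 99.2 dz 0.0 res 0.61 605
three side [444.8 291.3] ang 98.9 dz 1.1 res 0.45 977
four top [443.7  12.3] ang 102.5 dz -0.6 res 0.59 726
four side [445.1   9.6] ang 103.8 dz 1.6 res 0.61 714
top 355 [674.4  37.1  20.8] [675.4  30.8  20.6] [674.   37.1] 211.7
top 512 [ 642.5 -141.8   24.9] [ 641.4 -137.2   24.2] [ 642.2 -141.9] 34.8
top 822 [632.6 -57.   24.7] [631.9 -57.3  24.4] [632.3 -57.8] 34.8
top 782 [622.7  26.2  24.4] [622.5  25.5  24.6] [622.   26.4] 34.8
top 582 [581.9 -69.9  20. ] [580.4 -75.8  20.1] [582.1 -69.9] 180.9
side 217 [580.9 -66.4  19.9] [577.1 -45.4  21.9] [580.6 -66.4] 182.5
side 278 [ 642.4 -139.9   27. ] [ 642.2 -139.5   27. ] [ 642.5 -140.3] 33.6
side 167 [671.9  65.3  22.6] [667.5 103.2  22.6] [672.3  65.3] 183.4
side 345 [632.8 -56.2  26.8] [632.7 -56.1  26.8] [632.8 -56.1] 34.0
side 447 [622.7  28.   26.8] [622.5  28.3  26.7] [623.2  27.7] 34.0
side 577 [612.9 110.7  26.6] [612.7 112.1  26.5] [613.3 111.7] 34.6
[[ 0.232  0.     0.973]
 [-0.973  0.     0.232]
 [-0.    -1.     0.   ]]
```

```bash
cat > plan.py <<'E'
import sys
from h import *
PADS=[(612.7,111.6),(622.6,27.2),(632.6,-57.2),(642.5,-141.6)]
def plan(x,y,z,bar):
    s=telemetry.get_state(); M=R.from_quat(s['tcp_rot']).as_matrix()
    cur=np.arctan2(M[1,0],M[0,0]); d=np.radians(bar+90)-cur
    d=(d+np.pi/2)%np.pi-np.pi/2
    M2=R.from_euler('z',d).as_matrix()@M
    dw=np.array([x,y,z])-s['ee_pos']
    print('t',round(s['clock'],2),'pos',s['ee_pos'].round(1),'w',round(s['gripper_width'],1),'F',s['ft_force'].round(1),'xang',np.degrees(cur).round(1),'j6',s['joints'][5].round(2),'tilt',M[2].round(3))
    print('yaw deg',np.degrees(d).round(1),'ay total',-d.round(4))
    print('tool shift before yaw',(M.T@dw).round(1),' after yaw',(M2.T@dw).round(1),'|d|',np.linalg.norm(dw).round(1))
if __name__=='__main__': plan(*map(float,sys.argv[1:5]))
E
python3 plan.py 428.2 -262.5 130 71
```

```text
t 0.5 pos [ 133.2 -559.3  203.7] w 85.6 F [-0.2 -0.2  0. ] xang -76.6 j6 -0.13 tilt [-0. -1.  0.]
yaw deg 57.6 ay total -1.0053
tool shift before yaw [-220.4   73.7  355.7]  after yaw [182.3  73.7 376.7] |d| 424.9
```

>>> apply_moves(
  moves=[
    {"ay":-0.124,"fingers":0.45},
    {"ay":-0.124,"fingers":0.45},
    {"ay":-0.124,"fingers":0.45},
    {"ay":-0.124,"fingers":0.45},
    {"ay":-0.124,"fingers":0.45},
    {"ay":-0.124,"fingers":0.45},
    {"ay":-0.124,"fingers":0.45},
    {"ay":-0.124,"fingers":0.45},
  ],
)

```text
validation failed for argument at $.mo...
```

>>> apply_moves(
  moves=[
    {"x":15,"y":6,"z":31,"fingers":0.45},
    {"x":15,"y":6,"z":31,"fingers":0.45},
    {"x":15,"y":6,"z":31,"fingers":0.45},
    {"x":15,"y":6,"z":31,"fingers":0.45},
    {"x":15,"y":6,"z":31,"fingers":0.45},
    {"x":15,"y":6,"z":31,"fingers":0.45},
    {"x":15,"y":6,"z":31,"fingers":0.45},
    {"x":15,"y":6,"z":31,"fingers":0.45},
  ],
)

```text
validation failed for argument at $.mo...
```

```bash
python3 plan.py 428.2 -262.5 130 71
```

```text
t 0.5 pos [ 133.2 -559.3  203.7] w 85.6 F [-0.2 -0.2  0. ] xang -76.6 j6 -0.13 tilt [-0. -1.  0.]
yaw deg 57.6 ay total -1.0053
tool shift before yaw [-220.4   73.7  355.7]  after yaw [182.3  73.7 376.7] |d| 424.9
```

>>> apply_moves(
  moves=[
    {"ax":0,"ay":-0.124,"az":0,"x":0,"y":0,"z":0,"fingers":0.45},
    {"ax":0,"ay":-0.124,"az":0,"x":0,"y":0,"z":0,"fingers":0.45},
    {"ax":0,"ay":-0.124,"az":0,"x":0,"y":0,"z":0,"fingers":0.45},
    {"ax":0,"ay":-0.124,"az":0,"x":0,"y":0,"z":0,"fingers":0.45},
    {"ax":0,"ay":-0.124,"az":0,"x":0,"y":0,"z":0,"fingers":0.45},
    {"ax":0,"ay":-0.124,"az":0,"x":0,"y":0,"z":0,"fingers":0.45},
    {"ax":0,"ay":-0.124,"az":0,"x":0,"y":0,"z":0,"fingers":0.45},
    {"ax":0,"ay":-0.124,"az":0,"x":0,"y":0,"z":0,"fingers":0.45},
  ],
)

```text
clock: 1.17
ee_pos: [133.2, -559.3, 203.7]
tcp_rot: [-0.697, 0.119, -0.119, 0.697]
ft_force: [-0.0, -0.3, -1.3]
gripper_width: 47.3
```

>>> apply_moves(
  moves=[
    {"ax":0,"ay":0,"az":0,"x":15,"y":4,"z":31,"fingers":0.45},
    {"ax":0,"ay":0,"az":0,"x":15,"y":4,"z":31,"fingers":0.45},
    {"ax":0,"ay":0,"az":0,"x":15,"y":4,"z":31,"fingers":0.45},
    {"ax":0,"ay":0,"az":0,"x":15,"y":4,"z":31,"fingers":0.45},
    {"ax":0,"ay":0,"az":0,"x":15,"y":4,"z":31,"fingers":0.45},
    {"ax":0,"ay":0,"az":0,"x":15,"y":4,"z":31,"fingers":0.45},
    {"ax":0,"ay":0,"az":0,"x":15,"y":4,"z":31,"fingers":0.45},
    {"ax":0,"ay":0,"az":0,"x":15,"y":4,"z":31,"fingers":0.45},
  ],
)

```text
clock: 1.83
ee_pos: [330.9, -365.2, 171.7]
tcp_rot: [0.697, -0.121, 0.122, -0.697]
ft_force: [0.5, -0.3, -0.9]
gripper_width: 47.2
```

```bash
python3 plan.py 428.2 -262.5 130 71
```

```text
t 1.83 pos [ 330.9 -365.2  171.7] w 47.2 F [ 0.5 -0.3 -0.9] xang -19.8 j6 -0.65 tilt [ 0. -1. -0.]
yaw deg 0.8 ay total -0.0136
tool shift before yaw [ 56.8  41.7 129.6]  after yaw [ 58.6  41.7 128.8] |d| 147.5
```

>>> apply_moves(
  moves=[
    {"ax":0,"ay":-0.013,"az":0,"x":11.5,"y":8.4,"z":26,"fingers":0.45},
    {"ax":0,"ay":0,"az":0,"x":11.7,"y":8.4,"z":25.8,"fingers":0.45},
    {"ax":0,"ay":0,"az":0,"x":11.7,"y":8.3,"z":25.8,"fingers":0.45},
    {"ax":0,"ay":0,"az":0,"x":11.7,"y":8.3,"z":25.8,"fingers":0.45},
    {"ax":0,"ay":0,"az":0,"x":11.7,"y":8.3,"z":25.8,"fingers":0.45},
    {"ax":0,"ay":0,"az":0,"x":0,"y":0,"z":0,"fingers":0.45},
  ],
)

```text
clock: 2.33
ee_pos: [429.4, -260.2, 128.6]
tcp_rot: [-0.697, 0.116, -0.116, 0.698]
ft_force: [-0.1, -0.4, -0.9]
gripper_width: 46.7
```

```bash
python3 - <<'E'
from fit import *
for n in ['top','side']:
    p,d=capture(n); np.savez(f'{n}1.npz',p=p,d=d)
    W=cloud(n,d)
    u,v=proj(n,[428,-262,60])[0].astype(int); u=min(max(u,60),499); v=min(max(v,60),359)
    cv2.imwrite(f'pics/{n}1.png',cv2.resize(p[v-60:v+60,u-60:u+60,::-1],None,fx=4,fy=4))
    print(fitk(n,W,(428.2,-262),'one'))
    s=telemetry.get_state(); print(u,v,proj(n,s['ee_pos']))
E
python3 plan.py 428.2 -262.5 35 71
```

```text
(array([ 427.7963557 , -261.67317168,    1.21977271,   -0.84313828]), np.float64(0.564422159151905), 298)
426 255 [[438.40119319 254.50971841]]
(array([ 429.02582065, -263.88775202,    1.25271092,    1.7190902 ]), np.float64(0.7356576972877527), 190)
326 154 [[329.47837648 129.64293716]]
t 2.43 pos [ 427.8 -262.9  129.8] w 46.8 F [-0.9 -0.8  0.3] xang -18.9 j6 -0.37 tilt [-0.001 -1.     0.   ]
yaw deg -0.1 ay total 0.0017
tool shift before yaw [ 0.3 94.8  0.5]  after yaw [ 0.3 94.8  0.5] |d| 94.8
```

View pics/side1.png

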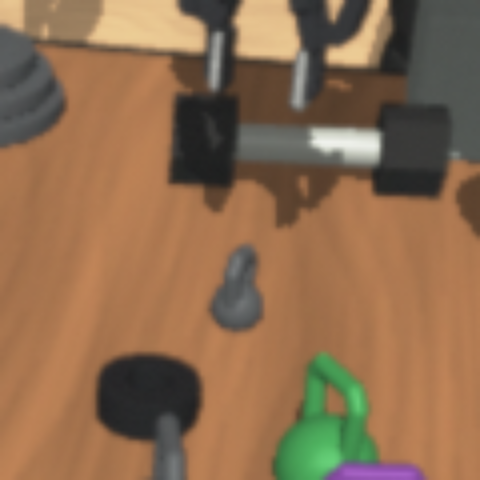

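View pics/top1.png

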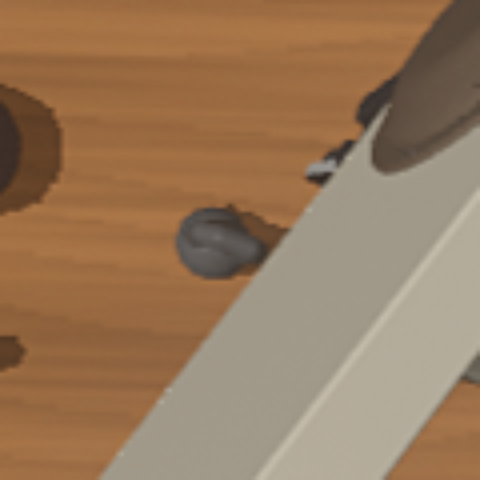

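>>> apply_moves(
  moves=[
    {"ax":0,"ay":0,"az":0,"x":0.3,"y":24,"z":0.5,"fingers":0.45},
    {"ax":0,"ay":0,"az":0,"x":0,"y":24,"z":0,"fingers":0.45},
    {"ax":0,"ay":0,"az":0,"x":0,"y":24,"z":0,"fingers":0.45},
    {"ax":0,"ay":0,"az":0,"x":0,"y":14,"z":0,"fingers":0.45},
    {"ax":0,"ay":0,"az":0,"x":0,"y":10,"z":0,"fingers":0.45},
    {"ax":0,"ay":0,"az":0,"x":0,"y":0,"z":0,"fingers":0.45},
  ],
)

```text
clock: 2.93
ee_pos: [426.9, -263.5, 32.6]
tcp_rot: [-0.697, 0.118, -0.117, 0.698]
ft_force: [0.0, -0.2, -0.1]
gripper_width: 47.2
```

```bash
cat > snap.py <<'E'
import sys
from h import *
n,i,x,y,z,w=sys.argv[1],sys.argv[2],*map(float,sys.argv[3:7]); w=int(w)
p,d=capture(n); np.savez(f'{n}{i}.npz',p=p,d=d)
u,v=proj(n,[x,y,z])[0].astype(int); u=min(max(u,w),559-w); v=min(max(v,w),419-w)
cv2.imwrite(f'pics/{n}{i}.png',cv2.resize(p[v-w:v+w,u-w:u+w,::-1],None,fx=240/w,fy=240/w,interpolation=2))
E
python3 snap.py side 2 428 -262 50 40;python3 plan.py 428.2 -262.5 33 71
```

```text
t 2.98 pos [ 427.5 -263.8   33.9] w 47.2 F [ 0.4 -0.5  1.2] xang -19.1 j6 -0.37 tilt [-0.001 -1.     0.   ]
yaw deg 0.1 ay total -0.0013
tool shift before yaw [0.3 0.9 1.4]  after yaw [0.3 0.9 1.4] |d| 1.7
```

View pics/side2.png

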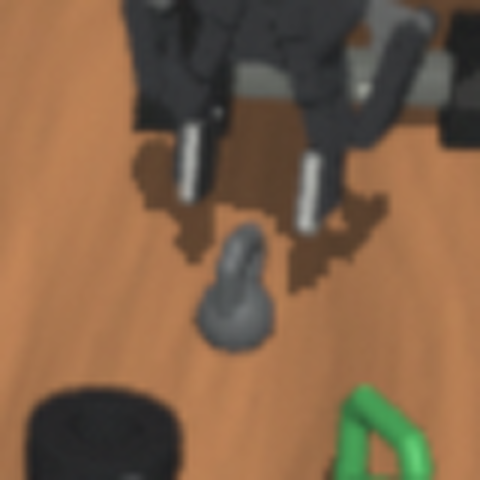

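```bash
python3 - <<'E'
from h import *
D=np.load('side2.npz'); W=cloud('side',D['d'])
u,v=proj('side',[428,-262,50])[0].astype(int); print(u,v)
for cx,cy in [(187,130),(187,165),(187,190),(187,197),(308,160),(308,190),(305,215),(305,225),(245,235),(245,250),(240,300)]:
    a,b=u-40+cx//6,v-40+cy//6; print((cx,cy),W[b,a].round(1))
print(proj('side',[427.5,-263.8,34]),proj('side',[427.5,-263.8,55]))
x,y=np.array([.945,-.326]),np.array([.326,.945])
P=W.reshape(-1,3); P=P[~np.isnan(P[:,0])]; q=P[:,:2]-[427.5,-263.8]
m=(abs(q@x)<60)&(abs(q@y)<25)&(P[:,2]>20)&(P[:,2]<110)
for lo in range(20,110,10):
    k=m&(P[:,2]>=lo)&(P[:,2]<lo+10); print(lo,np.c_[q[k]@x,q[k]@y][::max(1,k.sum()//8)].round().tolist())
E
```

```text
326 158
(187, 130) [ 457.6 -269.5   98.2]
(187, 165) [ 456.3 -268.9   81.7]
(187, 190) [ 455.1 -263.6   72.9]
(187, 197) [ 455.1 -266.3   68.7]
(308, 160) [ 404.9 -248.5   99.4]
(308, 190) [ 403.4 -245.8   86.9]
(305, 215) [ 404.9 -249.7   73.7]
(305, 225) [ 404.2 -244.4   70.7]
(245, 235) [ 429.5 -255.6   56.5]
(245, 250) [ 428.7 -249.1   54.1]
(240, 300) [ 426.5 -250.9   27. ]
[[326.27261156 163.33105605]] [[326.97903559 156.20708812]]
20 [[-2.0, -7.0], [12.0, 4.0], [2.0, 16.0], [12.0, 12.0], [-5.0, 12.0], [7.0, 15.0], [-7.0, 9.0], [-5.0, 17.0], [-12.0, 12.0]]
30 [[1.0, -5.0], [1.0, -6.0], [1.0, -8.0], [2.0, 19.0], [5.0, 16.0], [-5.0, 20.0], [4.0, 19.0], [-4.0, 16.0], [4.0, 18.0], [-5.0, 13.0]]
40 [[-4.0, -6.0], [-4.0, -7.0], [-3.0, 5.0], [7.0, 15.0], [-1.0, 13.0], [1.0, 21.0], [-3.0, 12.0], [-1.0, 19.0], [3.0, 21.0]]
50 [[4.0, -1.0], [-2.0, -9.0], [-0.0, 1.0], [5.0, 8.0], [-1.0, 3.0], [7.0, 10.0], [-2.0, 10.0], [5.0, 13.0], [-4.0, 14.0], [-2.0, 16.0]]
60 [[22.0, -8.0], [23.0, -5.0], [22.0, -8.0], [30.0, 6.0], [27.0, 7.0], [23.0, 2.0], [24.0, -6.0], [22.0, 10.0], [22.0, 4.0], [-25.0, 8.0], [-30.0, 8.0], [-31.0, 4.0], [-29.0, 4.0]]
70 [[22.0, -13.0], [28.0, 5.0], [23.0, 10.0], [26.0, 9.0], [23.0, 3.0], [-29.0, 8.0], [-26.0, 6.0], [-25.0, 9.0], [-28.0, 11.0]]
80 [[38.0, -1.0], [35.0, 4.0], [22.0, -12.0], [23.0, -0.0], [24.0, 9.0], [-32.0, 5.0], [-33.0, 6.0], [-30.0, 6.0], [-33.0, 4.0]]
90 [[37.0, 3.0], [24.0, -13.0], [23.0, -6.0], [22.0, -4.0], [-31.0, 5.0], [-31.0, 5.0], [-29.0, 6.0], [-30.0, 8.0], [-38.0, 5.0]]
100 [[53.0, 6.0], [35.0, 8.0], [24.0, -5.0], [26.0, 3.0], [28.0, 4.0], [-27.0, 10.0], [-38.0, 5.0], [-35.0, 9.0]]
```

```bash
python3 - <<'E'
from h import *
D=np.load('side1.npz'); W=cloud('side',D['d'])
for a,b in [(319,104),(319,110),(319,114),(340,112),(340,118),(339,119)]: print(W[b,a].round(1))
s=telemetry.get_state()
print(s)
x,y=np.array([.945,-.326]),np.array([.326,.945])
for n in ['side','top']:
    p,d=capture(n);np.savez(f'{n}3.npz',p=p,d=d);W=cloud(n,d)
    P=W.reshape(-1,3); P=P[~np.isnan(P[:,0])]; q=P[:,:2]-[427.5,-263.8]
    m=(abs(q@x)<60)&(abs(q@x)>18)&(abs(q@y)<25)&(P[:,2]>10)
    print(n,np.sort(P[m][:,2])[:20].round(1))
E
python3 snap.py top 3 428 -262 50 50
```

```text
[ 459.5 -265.7  192.6]
[ 458.3 -265.5  177.5]
[ 457.3 -263.   168.3]
[ 406.2 -246.   184.4]
[ 404.6 -245.1  169.7]
[ 406.8 -245.8  166.7]
{'clock': 2.9833, 'joints': array([-7.06344678e-01,  1.23681033e-01,  1.82664187e+00, -3.78706256e-05,
        1.19198409e+00, -3.73450975e-01]), 'dq': array([ 0.00485128, -0.02026145, -0.02502851, -0.00020965,  0.01723542,
        0.0021493 ]), 'effort': array([-1.55506530e-01, -5.92303634e+01, -4.78020179e+01, -1.00992792e-02,
       -5.12629151e-01, -1.98728725e-02]), 'ee_pos': array([ 427.45753864, -263.76544298,   33.94038171]), 'tcp_rot': array([-0.69721596,  0.11737113, -0.11692508,  0.69745427]), 'ft_force': array([ 0.42974527, -0.48999887,  1.17683109]), 'torque': array([ 0.00790996, -0.02969061,  0.0175293 ]), 'gripper_width': 47.22536994688856}
side [66.3 66.6 68.1 68.3 68.3 68.8 68.8 69.1 69.1 69.1 69.5 69.8 69.9 70.
 70.5 70.9 72.5 72.5 72.8 72.8]
top [ 68.5  71.   74.3  75.2 254.  254.1 255.2 257.9 258.4 265.5 266.5 268.8
 268.8 268.9 268.9 269.2 269.2 269.3 269.3 269.6]
```

View pics/top3.png

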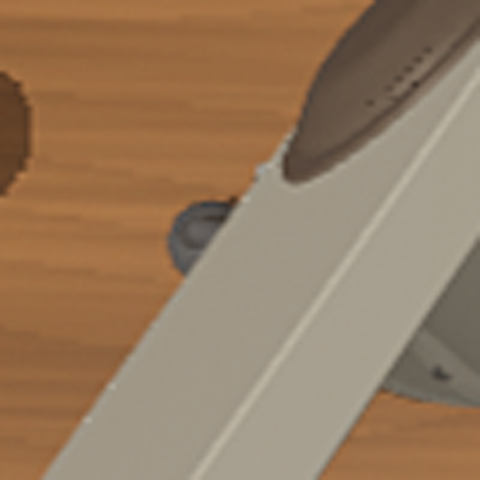

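>>> apply_moves(
  moves=[
    {"ax":0,"ay":0,"az":0,"x":0,"y":-30,"z":0,"fingers":1},
    {"ax":0,"ay":0,"az":0,"x":0,"y":-30,"z":0,"fingers":1},
    {"ax":0,"ay":0,"az":0,"x":0,"y":0,"z":0,"fingers":1},
    {"ax":0,"ay":0,"az":0,"x":0,"y":0,"z":0,"fingers":1},
    {"ax":0,"ay":0,"az":0,"x":0,"y":0,"z":0,"fingers":1},
    {"ax":0,"ay":0,"az":0,"x":0,"y":0,"z":0,"fingers":1},
  ],
)

```text
clock: 3.63
ee_pos: [427.6, -263.1, 93.5]
tcp_rot: [-0.697, 0.117, -0.117, 0.698]
ft_force: [-0.3, -0.3, 0.3]
gripper_width: 0.4
```

```bash
python3 snap.py side 4 428 -262 90 40;python3 plan.py 428.2 -262.5 33 71; python3 - <<'E'
from h import *
D=np.load('side4.npz'); W=cloud('side',D['d'])
x,y=np.array([.945,-.326]),np.array([.326,.945])
P=W.reshape(-1,3); P=P[~np.isnan(P[:,0])]; q=P[:,:2]-[427.5,-263.8]
m=(abs(q@x)<25)&(abs(q@y)<25)&(P[:,2]>60)&(P[:,2]<200)
for lo in range(60,200,10):
    k=m&(P[:,2]>=lo)&(P[:,2]<lo+10); print(lo,np.c_[q[k]@x,q[k]@y,P[k][:,2]][::max(1,k.sum()//6)].round().tolist())
E
```

```text
t 3.68 pos [ 427.6 -263.    93.3] w -0.3 F [-0.5  0.5  0.6] xang -19.0 j6 -0.37 tilt [-0.001 -1.     0.001]
yaw deg 0.0 ay total -0.0004
tool shift before yaw [ 0.5 60.3  0.6]  after yaw [ 0.5 60.3  0.6] |d| 60.3
60 []
70 []
80 []
90 []
100 []
110 []
120 [[12.0, 2.0, 129.0], [3.0, 9.0, 129.0], [-2.0, 8.0, 129.0], [3.0, 10.0, 126.0], [-2.0, 9.0, 127.0], [-8.0, 9.0, 128.0], [-5.0, 7.0, 124.0]]
130 [[12.0, 3.0, 138.0], [-3.0, 7.0, 140.0], [-3.0, 12.0, 139.0], [-14.0, -7.0, 135.0], [-7.0, 3.0, 134.0], [-2.0, 8.0, 132.0], [-7.0, 8.0, 131.0]]
140 [[12.0, -1.0, 147.0], [-13.0, -4.0, 149.0], [-5.0, 9.0, 149.0], [8.0, 7.0, 143.0], [-9.0, 3.0, 145.0], [-4.0, 9.0, 143.0], [-6.0, 7.0, 140.0]]
150 [[12.0, 2.0, 159.0], [10.0, 6.0, 155.0], [-11.0, 5.0, 159.0], [0.0, 9.0, 156.0], [11.0, 9.0, 150.0], [-12.0, 6.0, 155.0]]
160 [[22.0, 6.0, 168.0], [3.0, -0.0, 167.0], [-6.0, 8.0, 169.0], [-7.0, 11.0, 168.0], [5.0, 6.0, 161.0], [-15.0, 4.0, 165.0], [-12.0, 10.0, 164.0]]
170 [[22.0, 3.0, 180.0], [8.0, -10.0, 173.0], [6.0, -7.0, 172.0], [5.0, 10.0, 175.0], [6.0, 11.0, 173.0], [-4.0, 10.0, 172.0], [-25.0, 11.0, 174.0]]
180 [[4.0, -4.0, 189.0], [8.0, 16.0, 189.0], [23.0, 5.0, 180.0], [-16.0, -1.0, 186.0], [-12.0, 14.0, 188.0], [-5.0, 10.0, 183.0]]
190 [[16.0, 14.0, 200.0], [15.0, 15.0, 195.0], [-18.0, 7.0, 199.0], [4.0, 3.0, 191.0], [-17.0, -9.0, 192.0], [-14.0, 16.0, 196.0], [-17.0, 16.0, 194.0]]
```

View pics/side4.png

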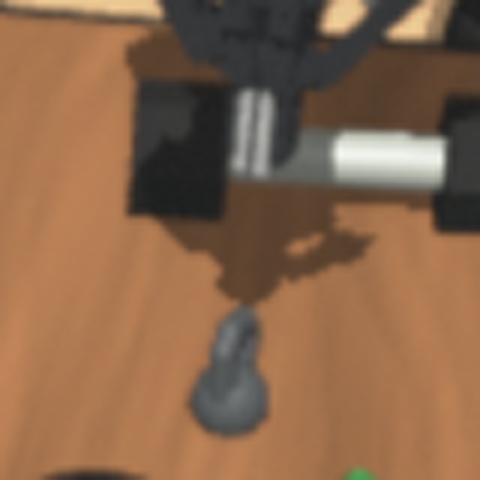

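>>> apply_moves(
  moves=[
    {"ax":0,"ay":0,"az":0,"x":0.5,"y":0,"z":0.6,"fingers":0.45},
    {"ax":0,"ay":0,"az":0,"x":0,"y":0,"z":0,"fingers":0.45},
    {"ax":0,"ay":0,"az":0,"x":0,"y":25,"z":0,"fingers":0.45},
    {"ax":0,"ay":0,"az":0,"x":0,"y":25,"z":0,"fingers":0.45},
    {"ax":0,"ay":0,"az":0,"x":0,"y":17,"z":0,"fingers":0.45},
    {"ax":0,"ay":0,"az":0,"x":0,"y":0,"z":0,"fingers":0.45},
  ],
)

```text
clock: 4.18
ee_pos: [427.0, -261.5, 23.6]
tcp_rot: [-0.696, 0.118, -0.115, 0.698]
ft_force: [-0.5, 0.8, -0.4]
gripper_width: 46.7
```

```bash
python3 snap.py side 5 428 -262 50 40;python3 plan.py 428.2 -262.5 6 71
```

```text
t 4.23 pos [ 427.8 -262.1   25.7] w 46.7 F [-0.6 -0.   1.1] xang -19.0 j6 -0.37 tilt [-0.003 -1.     0.001]
yaw deg 0.0 ay total -0.0004
tool shift before yaw [ 0.6 19.7 -0.2]  after yaw [ 0.6 19.7 -0.2] |d| 19.7
```

View pics/side5.png

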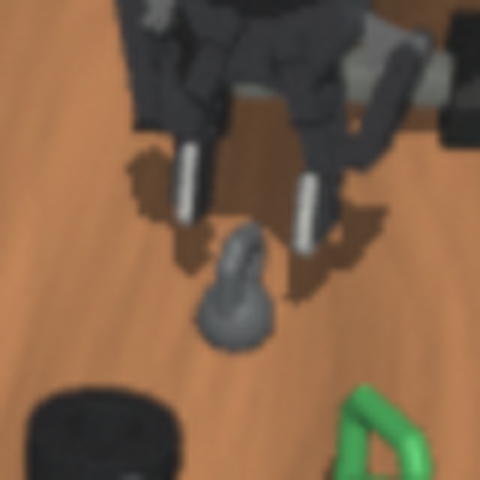

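>>> apply_moves(
  moves=[
    {"ax":0,"ay":0,"az":0,"x":0.5,"y":10,"z":0,"fingers":0.45},
    {"ax":0,"ay":0,"az":0,"x":0,"y":9.5,"z":0,"fingers":0.45},
    {"ax":0,"ay":0,"az":0,"x":0,"y":0,"z":0,"fingers":0.45},
  ],
)

```text
clock: 4.48
ee_pos: [428.7, -262.7, 6.3]
tcp_rot: [-0.697, 0.117, -0.116, 0.698]
ft_force: [-0.3, -0.2, -0.2]
gripper_width: 47.0
```

```bash
python3 snap.py side 6 428 -262 50 40;python3 plan.py 428.2 -262.5 6 71
```

```text
t 4.53 pos [ 428.9 -262.8    7. ] w 47.0 F [-0.7  0.7  0.2] xang -19.0 j6 -0.37 tilt [-0.001 -1.     0.   ]
yaw deg 0.0 ay total -0.0004
tool shift before yaw [-0.7  1.   0.1]  after yaw [-0.7  1.   0.1] |d| 1.3
```

View pics/side6.png

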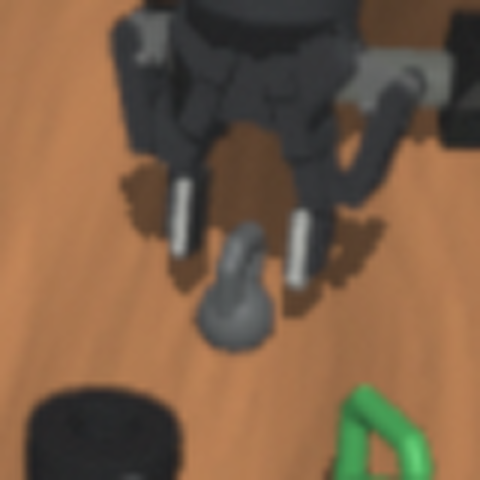

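>>> apply_moves(
  moves=[
    {"ax":0,"ay":0,"az":0,"x":0,"y":0,"z":0,"fingers":1},
    {"ax":0,"ay":0,"az":0,"x":0,"y":0,"z":0,"fingers":1},
    {"ax":0,"ay":0,"az":0,"x":0,"y":0,"z":0,"fingers":1},
    {"ax":0,"ay":0,"az":0,"x":0,"y":0,"z":0,"fingers":1},
    {"ax":0,"ay":0,"az":0,"x":0,"y":0,"z":0,"fingers":1},
    {"ax":0,"ay":0,"az":0,"x":0,"y":0,"z":0,"fingers":1},
  ],
)

```text
clock: 5.03
ee_pos: [429.4, -263.3, 8.1]
tcp_rot: [0.698, -0.116, 0.117, -0.697]
ft_force: [0.3, 0.1, 4.6]
gripper_width: 10.3
```

>>> apply_moves(
  moves=[
    {"ax":0,"ay":0,"az":0,"x":0,"y":-10,"z":0,"fingers":1},
    {"ax":0,"ay":0,"az":0,"x":0,"y":-20,"z":0,"fingers":1},
    {"ax":0,"ay":0,"az":0,"x":0,"y":-20,"z":0,"fingers":1},
    {"ax":0,"ay":0,"az":0,"x":0,"y":-20,"z":0,"fingers":1},
    {"ax":0,"ay":0,"az":0,"x":0,"y":-20,"z":0,"fingers":1},
    {"ax":0,"ay":0,"az":0,"x":0,"y":-10,"z":0,"fingers":1},
    {"ax":0,"ay":0,"az":0,"x":0,"y":0,"z":0,"fingers":1},
  ],
)

```text
clock: 5.62
ee_pos: [429.8, -263.6, 109.9]
tcp_rot: [0.698, -0.116, 0.118, -0.697]
ft_force: [0.9, 0.2, -2.8]
gripper_width: 9.9
```

```bash
python3 snap.py side 7 428 -262 120 50;python3 plan.py 612.7 111.6 106 97
```

```text
t 5.67 pos [ 429.3 -263.2  108.1] w 10.1 F [-0.2  0.6 -3.7] xang -19.0 j6 -0.37 tilt [ 0.001 -1.    -0.   ]
yaw deg 26.0 ay total -0.4542
tool shift before yaw [ 51.2   2.  414.1]  after yaw [227.7   2.2 349.6] |d| 417.3
```

View pics/side7.png

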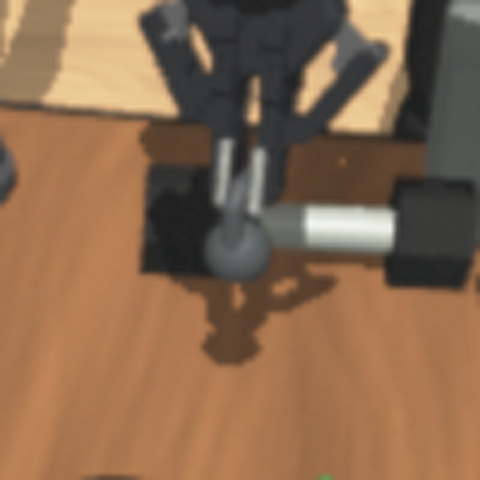

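>>> apply_moves(
  moves=[
    {"ax":0,"ay":-0.1135,"az":0,"x":0,"y":0,"z":0,"fingers":1},
    {"ax":0,"ay":-0.1135,"az":0,"x":0,"y":0,"z":0,"fingers":1},
    {"ax":0,"ay":-0.1135,"az":0,"x":0,"y":0,"z":0,"fingers":1},
    {"ax":0,"ay":-0.1135,"az":0,"x":0,"y":0,"z":0,"fingers":1},
    {"ax":0,"ay":0,"az":0,"x":8,"y":0,"z":12,"fingers":1},
    {"ax":0,"ay":0,"az":0,"x":16,"y":0,"z":24,"fingers":1},
    {"ax":0,"ay":0,"az":0,"x":20,"y":0,"z":31,"fingers":1},
    {"ax":0,"ay":0,"az":0,"x":20,"y":0,"z":31,"fingers":1},
  ],
)

```text
clock: 6.33
ee_pos: [480.3, -156.8, 105.9]
tcp_rot: [-0.705, -0.042, 0.043, 0.706]
ft_force: [0.9, -0.3, -3.2]
gripper_width: 9.9
```

>>> apply_moves(
  moves=[
    {"ax":0,"ay":0,"az":0,"x":20,"y":0,"z":31,"fingers":1},
    {"ax":0,"ay":0,"az":0,"x":20,"y":0,"z":31,"fingers":1},
    {"ax":0,"ay":0,"az":0,"x":20,"y":0,"z":31,"fingers":1},
    {"ax":0,"ay":0,"az":0,"x":20,"y":0,"z":31,"fingers":1},
    {"ax":0,"ay":0,"az":0,"x":20,"y":0,"z":31,"fingers":1},
    {"ax":0,"ay":0,"az":0,"x":20,"y":0,"z":31,"fingers":1},
    {"ax":0,"ay":0,"az":0,"x":20,"y":0,"z":31,"fingers":1},
    {"ax":0,"ay":0,"az":0,"x":14,"y":0,"z":21,"fingers":1},
  ],
)

```text
clock: 7.0
ee_pos: [604.6, 100.0, 105.5]
tcp_rot: [-0.706, -0.043, 0.044, 0.706]
ft_force: [0.5, -0.7, -3.5]
gripper_width: 9.8
```

>>> apply_moves(
  moves=[
    {"ax":0,"ay":0,"az":0,"x":7,"y":0,"z":10,"fingers":1},
    {"ax":0,"ay":0,"az":0,"x":0,"y":0,"z":0,"fingers":1},
  ],
)

```text
clock: 7.17
ee_pos: [610.3, 110.0, 105.5]
tcp_rot: [-0.706, -0.043, 0.045, 0.706]
ft_force: [-0.9, 0.3, -2.7]
gripper_width: 10.3
```

```bash
python3 snap.py side 8 613 112 80 60;python3 plan.py 612.7 111.6 106 97
```

```text
t 7.22 pos [609.8 108.4 105.8] w 9.9 F [ 0.4 -0.1 -2.1] xang 7.1 j6 -0.07 tilt [-0.002 -1.     0.   ]
yaw deg -0.1 ay total 0.0015
tool shift before yaw [ 3.3 -0.2  2.8]  after yaw [ 3.3 -0.2  2.8] |d| 4.3
```

View pics/side8.png

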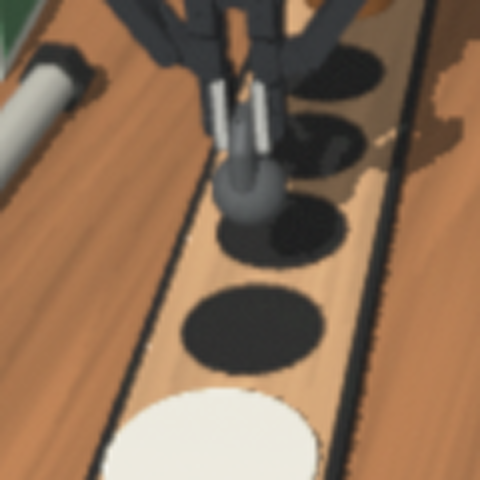

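```bash
cat > inhand.py <<'E'
import sys
from fit import *
# kettle fit, side camera; color grey-> exclude gripper by z cap
def run(i,k,c,z0,n='side'):
    D=np.load(f'{n}{i}.npz'); W=cloud(n,D['d']); r,b,ax,top,w=K[k]; zc=np.sqrt(r*r-b*b)
    m=(np.hypot(W[...,0]-c[0],W[...,1]-c[1])<r+8)&(W[...,2]>z0-4)&(W[...,2]<z0+zc+r+3)
    P=W[m]
    f=lambda p:np.linalg.norm(P-p,axis=1)-r
    s=least_squares(f,[c[0],c[1],z0+zc],loss='soft_l1',f_scale=1.)
    print(n,k,'centre',s.x[:2].round(1),'base z',(s.x[2]-zc).round(1),'res',np.median(abs(f(s.x))).round(2),len(P))
    return s.x
if __name__=='__main__':
    i,k,x,y,z=sys.argv[1:6]; n=sys.argv[6] if len(sys.argv)>6 else 'side'
    run(i,k,(float(x),float(y)),float(z),n)
E
python3 inhand.py 8 one 610 108 98; python3 inhand.py 0 one 428 -262 1;python3 inhand.py 0 one 428 -262 0 top; for a in "two 472 121" "three 444 293" "four 444 11"; do python3 inhand.py 0 $a 0; python3 inhand.py 0 $a 0 top;done
```

```text
side one centre [609.5 109.5] base z 99.4 res 0.7 249
side one centre [ 428.3 -262. ] base z -0.1 res 2.27 205
top one centre [ 427.5 -259.7] base z -4.1 res 3.43 420
side two centre [472.  121.1] base z -0.4 res 1.95 605
top two centre [470.7 119.9] base z -3.2 res 3.32 556
side three centre [444.4 293.8] base z -1.4 res 2.13 1226
top three centre [443.5 291.6] base z -2.5 res 2.57 773
side four centre [444.7  10.8] base z 0.1 res 1.46 809
top four centre [443.6  11.7] base z -2.3 res 2.28 941
```

>>> apply_moves(
  moves=[
    {"ax":0,"ay":0,"az":0,"x":3.4,"y":10,"z":2,"fingers":1},
    {"ax":0,"ay":0,"az":0,"x":0,"y":18,"z":0,"fingers":1},
    {"ax":0,"ay":0,"az":0,"x":0,"y":18,"z":0,"fingers":1},
    {"ax":0,"ay":0,"az":0,"x":0,"y":14,"z":0,"fingers":1},
    {"ax":0,"ay":0,"az":0,"x":0,"y":8,"z":0,"fingers":1},
    {"ax":0,"ay":0,"az":0,"x":0,"y":0,"z":0,"fingers":1},
    {"ax":0,"ay":0,"az":0,"x":0,"y":0,"z":0,"fingers":1},
  ],
)

```text
clock: 7.8
ee_pos: [613.3, 109.5, 39.4]
tcp_rot: [-0.706, -0.043, 0.043, 0.706]
ft_force: [0.1, -0.6, -1.8]
gripper_width: 10.2
```

```bash
python3 snap.py side 9 613 112 50 40;python3 plan.py 612.7 111.6 32.5 97;python3 inhand.py 9 one 613 112 29;python3 snap.py top 9 613 112 50 40;
```

```text
t 7.85 pos [613.7 109.7  40.1] w 9.7 F [-0.7 -0.6 -2.1] xang 7.0 j6 -0.07 tilt [ 0.001 -1.     0.   ]
yaw deg 0.0 ay total -0.0008
tool shift before yaw [-0.8  7.6  2. ]  after yaw [-0.8  7.6  2. ] |d| 7.9
side one centre [612.  112.8] base z 27.3 res 3.41 420
```

View pics/side9.png

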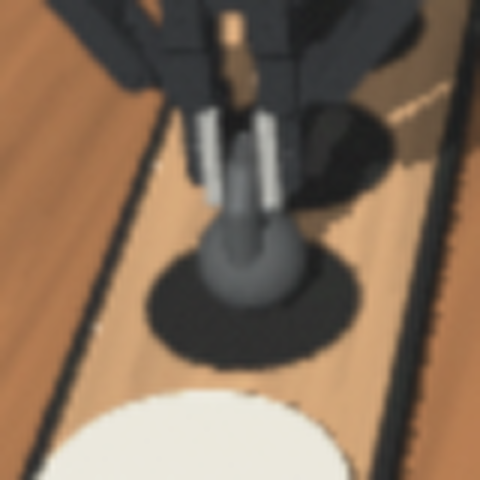

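View pics/top9.png

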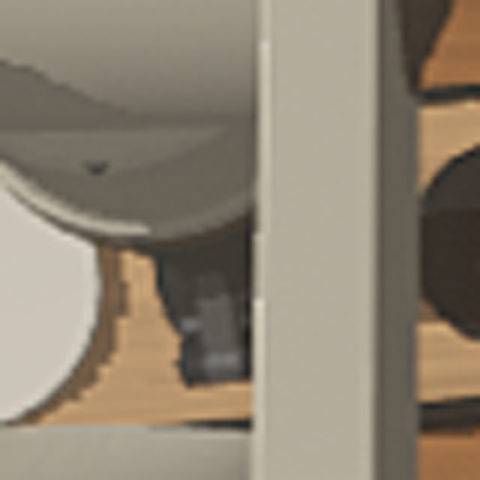

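```bash
sed -i "s/(W\[...,2\]>z0-4)&(W\[...,2\]<z0+zc+r+3)/(W[...,2]>z0+5)\&(W[...,2]<z0+zc+r*.9)/; s/<r+8)/<r+3)/" inhand.py; python3 inhand.py 9 one 613 111 32;python3 inhand.py 8 one 610 109.5 98;  python3 inhand.py 0 one 428 -262 0;python3 inhand.py 0 one 428 -262 0 top; for a in "two 472 121" "three 444 293" "four 444 11"; do python3 inhand.py 0 $a 0; python3 inhand.py 0 $a 0 top;done; python3 - <<'E'
from h import *
D=np.load('side9.npz');W=cloud('side',D['d']);print(proj('side',[613,112,25]))
g=D['p'].max(2)<60
m=g&(W[...,2]>22)&(W[...,2]<29)&(np.hypot(W[...,0]-613,W[...,1]-112)<42)
P=W[m];print(P.min(0),P.max(0))
E
```

```text
side one centre [612.5 109.2] base z 32.8 res 0.62 185
side one centre [609.4 109.3] base z 99.1 res 0.61 211
side one centre [ 429.  -263.9] base z 2.3 res 0.98 100
top one centre [ 427.8 -261.5] base z -0.8 res 0.68 160
side two centre [472.6 119.4] base z 1.4 res 0.59 284
top two centre [471.2 121.9] base z -0.6 res 0.52 242
side three centre [444.8 291.5] base z 1.0 res 0.43 644
top three centre [443.5 294.3] base z -0.2 res 0.64 382
side four centre [445.    9.6] base z 1.6 res 0.64 489
top four centre [443.8  12.3] base z -0.9 res 0.55 489
[[216.53466952 244.45264586]]
[580.46199747  79.1776117   23.81586326] [644.91595285 144.51870693  28.97489366]
```

>>> apply_moves(
  moves=[
    {"ax":0,"ay":0,"az":0,"x":0.5,"y":3,"z":2,"fingers":1},
    {"ax":0,"ay":0,"az":0,"x":0,"y":2,"z":0,"fingers":1},
    {"ax":0,"ay":0,"az":0,"x":0,"y":1,"z":0,"fingers":1},
    {"ax":0,"ay":0,"az":0,"x":0,"y":0,"z":0,"fingers":1},
    {"ax":0,"ay":0,"az":0,"x":0,"y":0,"z":0,"fingers":1},
  ],
)

```text
clock: 8.32
ee_pos: [613.6, 112.3, 33.5]
tcp_rot: [-0.706, -0.043, 0.043, 0.706]
ft_force: [0.1, -0.0, -2.0]
gripper_width: 10.0
```

>>> apply_moves(
  moves=[
    {"ax":0,"ay":0,"az":0,"x":0,"y":1,"z":0,"fingers":1},
    {"ax":0,"ay":0,"az":0,"x":0,"y":0,"z":0,"fingers":1},
  ],
)

```text
clock: 8.48
ee_pos: [614.1, 112.3, 33.1]
tcp_rot: [-0.706, -0.044, 0.043, 0.706]
ft_force: [1.1, 0.5, 2.2]
gripper_width: 10.0
```

>>> apply_moves(
  moves=[
    {"ax":0,"ay":0,"az":0,"x":0,"y":0,"z":0,"fingers":0.75},
    {"ax":0,"ay":0,"az":0,"x":0,"y":0,"z":0,"fingers":0.65},
    {"ax":0,"ay":0,"az":0,"x":0,"y":0,"z":0,"fingers":0.55},
    {"ax":0,"ay":0,"az":0,"x":0,"y":0,"z":0,"fingers":0.55},
    {"ax":0,"ay":0,"az":0,"x":0,"y":-20,"z":0,"fingers":0.55},
    {"ax":0,"ay":0,"az":0,"x":0,"y":-35,"z":0,"fingers":0.55},
    {"ax":0,"ay":0,"az":0,"x":0,"y":-35,"z":0,"fingers":0.45},
    {"ax":0,"ay":0,"az":0,"x":0,"y":0,"z":0,"fingers":0.45},
  ],
)

```text
clock: 9.15
ee_pos: [616.2, 112.4, 129.7]
tcp_rot: [-0.706, -0.046, 0.04, 0.706]
ft_force: [1.3, -0.2, 0.9]
gripper_width: 47.0
```

```bash
python3 snap.py side 10 613 112 50 40;python3 inhand.py 10 one 613 112 25;python3 plan.py 471.8 120.8 120 46
```

```text
side one centre [613.2 111.8] base z 26.7 res 0.51 180
t 9.2 pos [615.4 112.4 126.4] w 47.0 F [ 0.3 -0.2 -0.8] xang 7.0 j6 -0.06 tilt [ 0.006 -1.    -0.   ]
yaw deg -51.0 ay total 0.8901
tool shift before yaw [-141.5    5.6   25.8]  after yaw [-109.2    5.8  -93.7] |d| 144.0
```

View pics/side10.png

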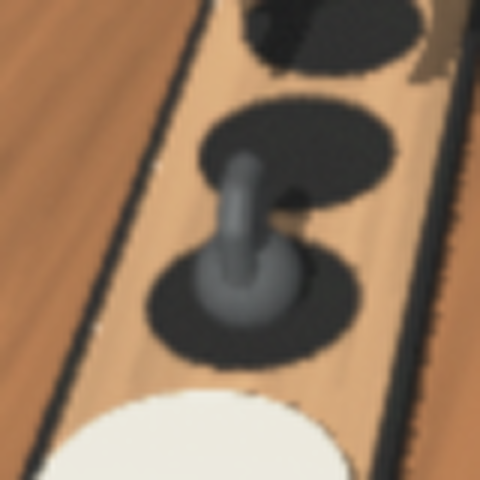

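>>> apply_moves(
  moves=[
    {"ax":0,"ay":0.1113,"az":0,"x":0,"y":0,"z":0,"fingers":0.45},
    {"ax":0,"ay":0.1113,"az":0,"x":0,"y":0,"z":0,"fingers":0.45},
    {"ax":0,"ay":0.1113,"az":0,"x":0,"y":0,"z":0,"fingers":0.45},
    {"ax":0,"ay":0.1113,"az":0,"x":0,"y":0,"z":0,"fingers":0.45},
    {"ax":0,"ay":0.1113,"az":0,"x":0,"y":0,"z":0,"fingers":0.45},
    {"ax":0,"ay":0.1113,"az":0,"x":0,"y":0,"z":0,"fingers":0.45},
    {"ax":0,"ay":0.1113,"az":0,"x":0,"y":0,"z":0,"fingers":0.45},
    {"ax":0,"ay":0.1113,"az":0,"x":0,"y":0,"z":0,"fingers":0.45},
  ],
)

```text
clock: 9.87
ee_pos: [613.3, 112.2, 121.5]
tcp_rot: [0.655, -0.267, 0.266, -0.655]
ft_force: [-0.5, -0.3, 0.2]
gripper_width: 46.8
```

>>> apply_moves(
  moves=[
    {"ax":0,"ay":0,"az":0,"x":-22,"y":1,"z":-19,"fingers":0.45},
    {"ax":0,"ay":0,"az":0,"x":-22,"y":1,"z":-19,"fingers":0.45},
    {"ax":0,"ay":0,"az":0,"x":-22,"y":1,"z":-19,"fingers":0.45},
    {"ax":0,"ay":0,"az":0,"x":-22,"y":1,"z":-19,"fingers":0.45},
    {"ax":0,"ay":0,"az":0,"x":-21,"y":1,"z":-18,"fingers":0.45},
    {"ax":0,"ay":0,"az":0,"x":0,"y":0,"z":0,"fingers":0.45},
  ],
)

```text
clock: 10.37
ee_pos: [465.8, 120.7, 116.6]
tcp_rot: [0.656, -0.266, 0.264, -0.655]
ft_force: [0.1, -1.5, 0.8]
gripper_width: 46.8
```

```bash
python3 snap.py top 11 613 112 50 40;python3 inhand.py 11 one 613 112 25 top;python3 plan.py 471.8 120.8 13.5 46
```

```text
top one centre [611.5 114.9] base z 27.8 res 0.21 22
t 10.42 pos [468.  120.6 117.1] w 46.9 F [-0.1  0.1  0.9] xang -44.0 j6 0.86 tilt [-0.001 -1.    -0.   ]
yaw deg -0.0 ay total 0.0002
tool shift before yaw [  2.6 103.6   2.8]  after yaw [  2.6 103.6   2.8] |d| 103.6
```

View pics/top11.png

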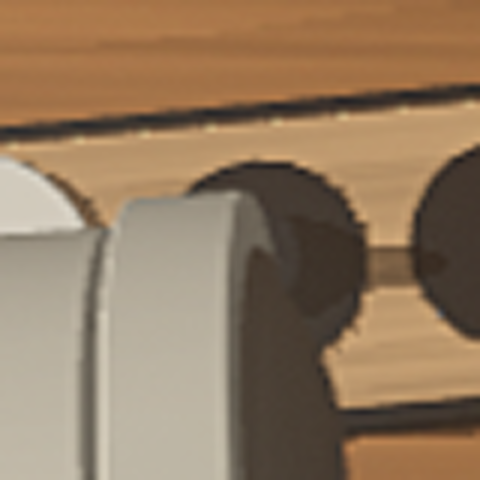

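>>> apply_moves(
  moves=[
    {"ax":0,"ay":0,"az":0,"x":2.6,"y":25,"z":2.8,"fingers":0.45},
    {"ax":0,"ay":0,"az":0,"x":0,"y":25,"z":0,"fingers":0.45},
    {"ax":0,"ay":0,"az":0,"x":0,"y":20,"z":0,"fingers":0.45},
    {"ax":0,"ay":0,"az":0,"x":0,"y":5,"z":0,"fingers":0.45},
    {"ax":0,"ay":0,"az":0,"x":0,"y":0,"z":0,"fingers":0.45},
  ],
)

```text
clock: 10.83
ee_pos: [473.3, 120.4, 41.0]
tcp_rot: [0.656, -0.266, 0.264, -0.655]
ft_force: [0.2, 0.1, -0.6]
gripper_width: 46.9
```

```bash
python3 snap.py side 12 472 120 60 50;python3 plan.py 471.8 120.8 13.5 46
```

```text
t 10.88 pos [474.  120.6  42.4] w 46.8 F [ 0.2 -0.2  1. ] xang -44.0 j6 0.86 tilt [-0.001 -1.    -0.001]
yaw deg 0.0 ay total -0.0006
tool shift before yaw [-1.7 28.9 -1.3]  after yaw [-1.7 28.9 -1.3] |d| 29.0
```

View pics/side12.png

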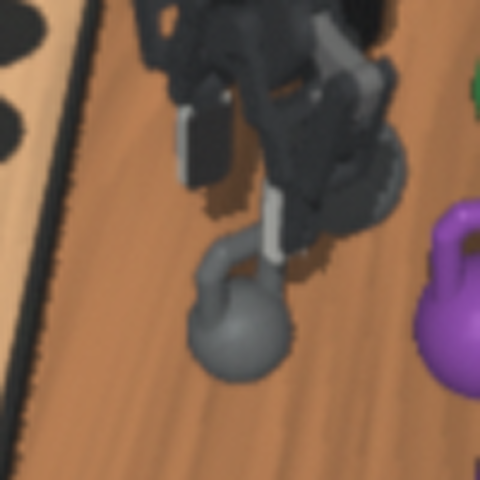

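>>> apply_moves(
  moves=[
    {"ax":0,"ay":0,"az":0,"x":-1.5,"y":15,"z":-1,"fingers":0.45},
    {"ax":0,"ay":0,"az":0,"x":0,"y":14,"z":0,"fingers":0.45},
    {"ax":0,"ay":0,"az":0,"x":0,"y":0,"z":0,"fingers":0.45},
  ],
)

```text
clock: 11.13
ee_pos: [471.7, 120.9, 12.8]
tcp_rot: [0.656, -0.265, 0.265, -0.655]
ft_force: [-0.7, -0.5, -0.5]
gripper_width: 46.9
```

```bash
python3 snap.py side 13 472 120 60 50;python3 plan.py 471.8 120.8 13.5 46
```

```text
t 11.18 pos [472.2 120.9  13.9] w 46.9 F [-0.4  0.3 -0.1] xang -44.0 j6 0.86 tilt [-0. -1. -0.]
yaw deg 0.0 ay total -0.0005
tool shift before yaw [-0.2  0.4 -0.4]  after yaw [-0.2  0.4 -0.4] |d| 0.6
```

View pics/side13.png

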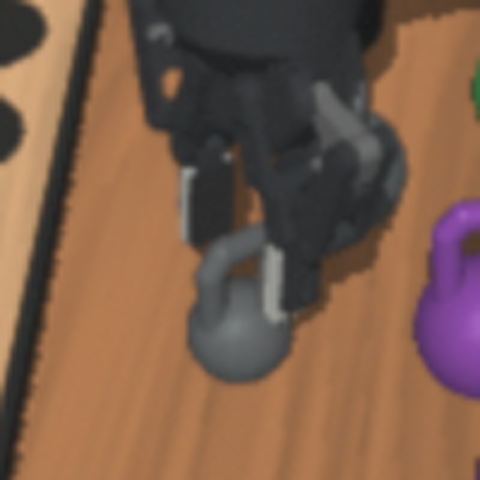

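>>> apply_moves(
  moves=[
    {"ax":0,"ay":0,"az":0,"x":0,"y":0,"z":0,"fingers":1},
    {"ax":0,"ay":0,"az":0,"x":0,"y":0,"z":0,"fingers":1},
    {"ax":0,"ay":0,"az":0,"x":0,"y":0,"z":0,"fingers":1},
    {"ax":0,"ay":0,"az":0,"x":0,"y":0,"z":0,"fingers":1},
    {"ax":0,"ay":0,"az":0,"x":0,"y":0,"z":0,"fingers":1},
    {"ax":0,"ay":0,"az":0,"x":0,"y":0,"z":0,"fingers":1},
  ],
)

```text
clock: 11.68
ee_pos: [472.7, 121.1, 14.8]
tcp_rot: [-0.655, 0.264, -0.266, 0.656]
ft_force: [-1.3, 0.1, 7.4]
gripper_width: 9.9
```

>>> apply_moves(
  moves=[
    {"ax":0,"ay":0,"az":0,"x":0,"y":-10,"z":0,"fingers":1},
    {"ax":0,"ay":0,"az":0,"x":0,"y":-20,"z":0,"fingers":1},
    {"ax":0,"ay":0,"az":0,"x":0,"y":-25,"z":0,"fingers":1},
    {"ax":0,"ay":0,"az":0,"x":0,"y":-25,"z":0,"fingers":1},
    {"ax":0,"ay":0,"az":0,"x":0,"y":-20,"z":0,"fingers":1},
    {"ax":0,"ay":0,"az":0,"x":0,"y":-10,"z":0,"fingers":1},
    {"ax":0,"ay":0,"az":0,"x":0,"y":0,"z":0,"fingers":1},
  ],
)

```text
clock: 12.27
ee_pos: [472.9, 121.0, 126.0]
tcp_rot: [-0.655, 0.264, -0.266, 0.656]
ft_force: [0.3, -0.1, -3.1]
gripper_width: 9.8
```

>>> apply_moves(
  moves=[
    {"ax":0,"ay":-0.1113,"az":0,"x":0,"y":0,"z":0,"fingers":1},
    {"ax":0,"ay":-0.1113,"az":0,"x":0,"y":0,"z":0,"fingers":1},
    {"ax":0,"ay":-0.1113,"az":0,"x":0,"y":0,"z":0,"fingers":1},
    {"ax":0,"ay":-0.1113,"az":0,"x":0,"y":0,"z":0,"fingers":1},
    {"ax":0,"ay":-0.1113,"az":0,"x":0,"y":0,"z":0,"fingers":1},
    {"ax":0,"ay":-0.1113,"az":0,"x":0,"y":0,"z":0,"fingers":1},
    {"ax":0,"ay":-0.1113,"az":0,"x":0,"y":0,"z":0,"fingers":1},
    {"ax":0,"ay":-0.1113,"az":0,"x":0,"y":0,"z":0,"fingers":1},
  ],
)

```text
clock: 12.93
ee_pos: [471.3, 120.9, 122.1]
tcp_rot: [-0.706, -0.044, 0.046, 0.706]
ft_force: [0.0, 0.4, -3.5]
gripper_width: 10.1
```

```bash
python3 plan.py 622.6 27.2 120 97; python3 snap.py side 14 472 120 170 60
```

```text
t 12.93 pos [471.3 120.9 122.1] w 10.1 F [ 0.   0.4 -3.5] xang 7.3 j6 -0.04 tilt [-0.002 -1.     0.   ]
yaw deg -0.3 ay total 0.0053
tool shift before yaw [ 138.1    1.8 -112.1]  after yaw [ 138.7    1.8 -111.4] |d| 177.9
```

View pics/side14.png

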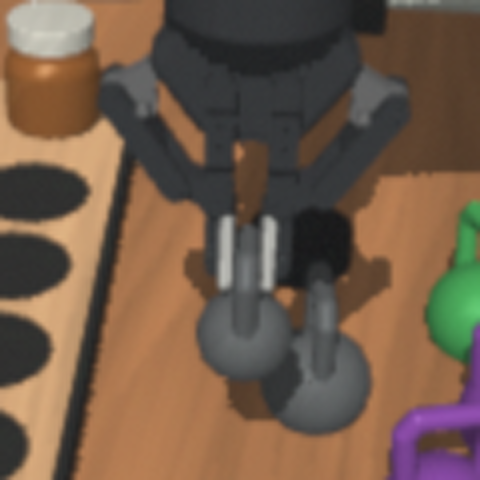

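>>> apply_moves(
  moves=[
    {"ax":0,"ay":0.005,"az":0,"x":11,"y":0,"z":-9,"fingers":1},
    {"ax":0,"ay":0,"az":0,"x":22,"y":0,"z":-18,"fingers":1},
    {"ax":0,"ay":0,"az":0,"x":26,"y":0,"z":-21,"fingers":1},
    {"ax":0,"ay":0,"az":0,"x":26,"y":0,"z":-21,"fingers":1},
    {"ax":0,"ay":0,"az":0,"x":26,"y":0,"z":-21,"fingers":1},
    {"ax":0,"ay":0,"az":0,"x":18,"y":0,"z":-14,"fingers":1},
    {"ax":0,"ay":0,"az":0,"x":9.5,"y":0,"z":-7.5,"fingers":1},
    {"ax":0,"ay":0,"az":0,"x":0,"y":0,"z":0,"fingers":1},
  ],
)

```text
clock: 13.65
ee_pos: [624.1, 24.4, 121.6]
tcp_rot: [0.706, 0.039, -0.04, -0.706]
ft_force: [0.0, -0.5, -4.1]
gripper_width: 10.1
```

```bash
python3 snap.py side 15 622 27 80 60;python3 inhand.py 15 two 622 27 107;python3 plan.py 622.6 27.2 44 97
```

```text
side two centre [622.9  23.1] base z 108.5 res 0.63 284
t 13.7 pos [623.   25.4 121.8] w 9.7 F [ 0.1  0.8 -4.3] xang 6.4 j6 -0.2 tilt [-0.002 -1.     0.   ]
yaw deg 0.6 ay total -0.0096
tool shift before yaw [-0.  77.8  1.8]  after yaw [-0.  77.8  1.8] |d| 77.8
```

View pics/side15.png

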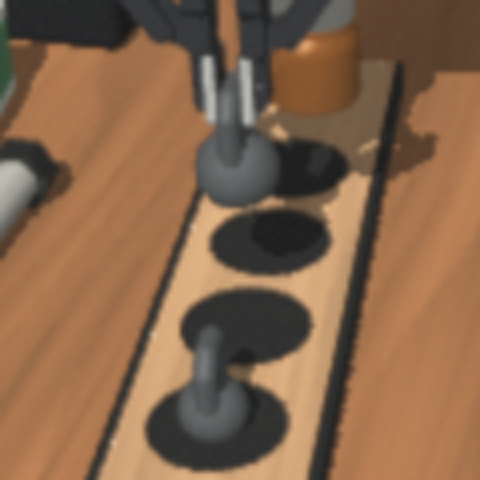

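>>> apply_moves(
  moves=[
    {"ax":0,"ay":-0.009,"az":0,"x":0.2,"y":10,"z":3.3,"fingers":1},
    {"ax":0,"ay":0,"az":0,"x":0,"y":20,"z":0,"fingers":1},
    {"ax":0,"ay":0,"az":0,"x":0,"y":20,"z":0,"fingers":1},
    {"ax":0,"ay":0,"az":0,"x":0,"y":18,"z":0,"fingers":1},
    {"ax":0,"ay":0,"az":0,"x":0,"y":9,"z":0,"fingers":1},
    {"ax":0,"ay":0,"az":0,"x":0,"y":0,"z":0,"fingers":1},
    {"ax":0,"ay":0,"az":0,"x":0,"y":0,"z":0,"fingers":1},
  ],
)

```text
clock: 14.28
ee_pos: [622.1, 30.2, 46.6]
tcp_rot: [-0.706, -0.044, 0.045, 0.706]
ft_force: [1.1, -0.2, -4.3]
gripper_width: 9.8
```

```bash
python3 snap.py side 16 622 27 50 50;python3 inhand.py 16 two 622 27 30;python3 plan.py 622.6 27.2 39.4 97
```

```text
side two centre [620.7  28.3] base z 33.3 res 0.66 235
t 14.33 pos [622.7  30.   47.4] w 9.6 F [ 0.2 -0.4 -3.8] xang 7.2 j6 -0.2 tilt [ 0.001 -1.    -0.   ]
yaw deg -0.2 ay total 0.0038
tool shift before yaw [-0.4  8.  -2.8]  after yaw [-0.4  8.  -2.8] |d| 8.5
```

View pics/side16.png

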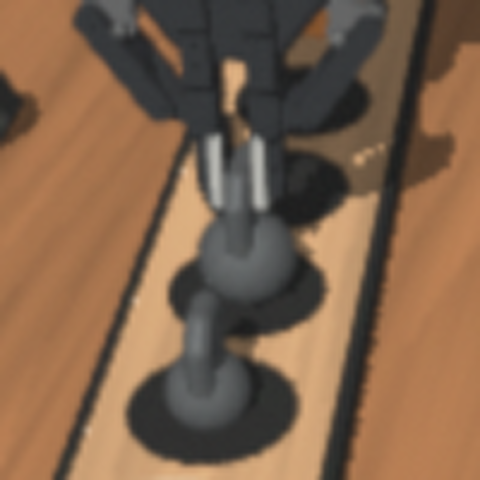

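>>> apply_moves(
  moves=[
    {"ax":0,"ay":0,"az":0,"x":0.8,"y":3,"z":-0.8,"fingers":1},
    {"ax":0,"ay":0,"az":0,"x":0,"y":2,"z":0,"fingers":1},
    {"ax":0,"ay":0,"az":0,"x":0,"y":1,"z":0,"fingers":1},
    {"ax":0,"ay":0,"az":0,"x":0,"y":0,"z":0,"fingers":1},
    {"ax":0,"ay":0,"az":0,"x":0,"y":0,"z":0,"fingers":1},
  ],
)

```text
clock: 14.75
ee_pos: [623.4, 29.0, 40.6]
tcp_rot: [-0.706, -0.045, 0.044, 0.706]
ft_force: [-0.3, -0.3, -4.4]
gripper_width: 10.1
```

>>> apply_moves(
  moves=[
    {"ax":0,"ay":0,"az":0,"x":0,"y":1,"z":0,"fingers":1},
    {"ax":0,"ay":0,"az":0,"x":0,"y":0,"z":0,"fingers":1},
  ],
)

```text
clock: 14.92
ee_pos: [623.5, 29.0, 39.9]
tcp_rot: [0.706, 0.045, -0.044, -0.706]
ft_force: [-0.4, 0.3, -0.1]
gripper_width: 9.6
```

>>> apply_moves(
  moves=[
    {"ax":0,"ay":0,"az":0,"x":0,"y":0.3,"z":0,"fingers":0.75},
    {"ax":0,"ay":0,"az":0,"x":0,"y":0,"z":0,"fingers":0.65},
    {"ax":0,"ay":0,"az":0,"x":0,"y":0,"z":0,"fingers":0.55},
    {"ax":0,"ay":0,"az":0,"x":0,"y":0,"z":0,"fingers":0.55},
    {"ax":0,"ay":0,"az":0,"x":0,"y":-20,"z":0,"fingers":0.55},
    {"ax":0,"ay":0,"az":0,"x":0,"y":-35,"z":0,"fingers":0.55},
    {"ax":0,"ay":0,"az":0,"x":0,"y":-35,"z":0,"fingers":0.45},
    {"ax":0,"ay":0,"az":0,"x":0,"y":0,"z":0,"fingers":0.45},
  ],
)

```text
clock: 15.58
ee_pos: [625.9, 28.9, 136.5]
tcp_rot: [0.706, 0.048, -0.041, -0.705]
ft_force: [0.4, -0.5, 1.7]
gripper_width: 46.9
```

```bash
python3 snap.py side 17 622 27 50 50;python3 inhand.py 17 two 622 27 25;python3 inhand.py 17 one 613 112 25;python3 plan.py 444.2 293 140 99
```

```text
side two centre [622.1  27.3] base z 26.8 res 0.74 248
side one centre [613.4 111.7] base z 26.4 res 0.52 189
t 15.63 pos [625.1  28.9 133.2] w 46.9 F [ 0.6  0.5 -0.1] xang 7.2 j6 -0.2 tilt [ 0.006 -1.    -0.001]
yaw deg 1.8 ay total -0.031
tool shift before yaw [-146.2   -8.   284.7]  after yaw [-137.3   -8.   289.1] |d| 320.1
```

View pics/side17.png

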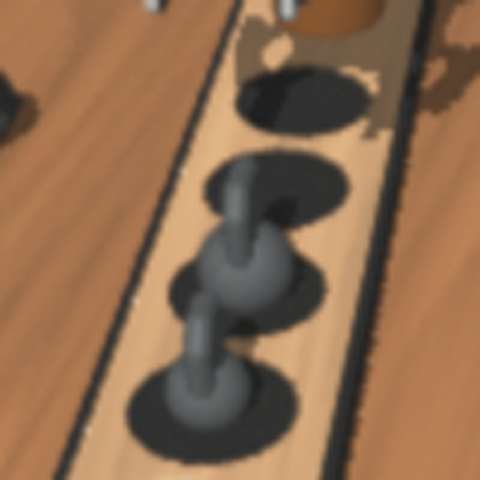

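>>> apply_moves(
  moves=[
    {"ax":0,"ay":-0.031,"az":0,"x":-17,"y":-1,"z":36,"fingers":0.45},
    {"ax":0,"ay":0,"az":0,"x":-17,"y":-1,"z":36,"fingers":0.45},
    {"ax":0,"ay":0,"az":0,"x":-17,"y":-1,"z":36,"fingers":0.45},
    {"ax":0,"ay":0,"az":0,"x":-17,"y":-1,"z":36,"fingers":0.45},
    {"ax":0,"ay":0,"az":0,"x":-17,"y":-1,"z":36,"fingers":0.45},
    {"ax":0,"ay":0,"az":0,"x":-17,"y":-1,"z":36,"fingers":0.45},
    {"ax":0,"ay":0,"az":0,"x":-17,"y":-1,"z":36,"fingers":0.45},
    {"ax":0,"ay":0,"az":0,"x":-17,"y":-1,"z":36,"fingers":0.45},
  ],
)

```text
clock: 16.3
ee_pos: [443.4, 294.1, 136.6]
tcp_rot: [0.705, 0.055, -0.056, -0.705]
ft_force: [0.4, 0.4, -0.2]
gripper_width: 46.8
```

>>> apply_moves(
  moves=[
    {"ax":0,"ay":0,"az":0,"x":0,"y":0,"z":0,"fingers":0.45},
  ],
)

```text
clock: 16.38
ee_pos: [441.2, 297.4, 136.9]
tcp_rot: [-0.704, -0.057, 0.057, 0.705]
ft_force: [0.4, -0.6, 0.6]
gripper_width: 47.2
```

```bash
python3 plan.py 444.2 293 23 99;python3 snap.py top 18 617 70 40 50; python3 inhand.py 18 two 622 27 25 top;python3 inhand.py 18 one 613 112 25 top
```

```text
t 16.38 pos [441.2 297.4 136.9] w 47.2 F [ 0.4 -0.6  0.6] xang 9.2 j6 0.29 tilt [-0.001 -1.     0.002]
yaw deg -0.2 ay total 0.0042
tool shift before yaw [  2.4 113.9  -5. ]  after yaw [  2.4 113.9  -5. ] |d| 114.0
top two centre [620.9  29.8] base z 24.0 res 0.66 209
top one centre [612.2 114.1] base z 24.4 res 0.64 128
```

View pics/top18.png

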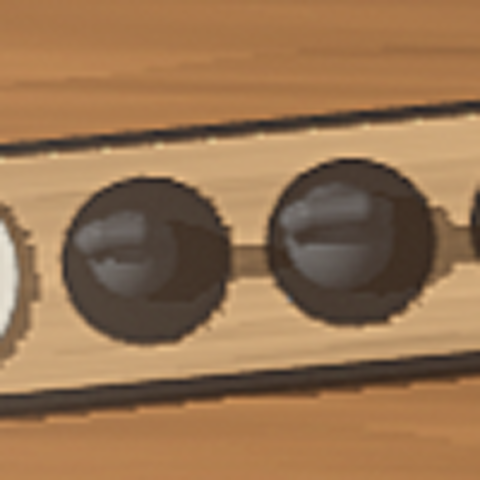

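>>> apply_moves(
  moves=[
    {"ax":0,"ay":0.004,"az":0,"x":2.4,"y":25,"z":-5,"fingers":0.45},
    {"ax":0,"ay":0,"az":0,"x":0,"y":30,"z":0,"fingers":0.45},
    {"ax":0,"ay":0,"az":0,"x":0,"y":22,"z":0,"fingers":0.45},
    {"ax":0,"ay":0,"az":0,"x":0,"y":7,"z":0,"fingers":0.45},
    {"ax":0,"ay":0,"az":0,"x":0,"y":0,"z":0,"fingers":0.45},
    {"ax":0,"ay":0,"az":0,"x":0,"y":0,"z":0,"fingers":0.45},
  ],
)

```text
clock: 16.93
ee_pos: [448.7, 288.1, 53.8]
tcp_rot: [-0.705, -0.054, 0.054, 0.705]
ft_force: [0.1, -0.4, 0.9]
gripper_width: 46.9
```

```bash
python3 plan.py 444.2 293 23 99;python3 snap.py side 19 444 293 60 60
```

```text
t 16.93 pos [448.7 288.1  53.8] w 46.9 F [ 0.1 -0.4  0.9] xang 8.7 j6 0.27 tilt [ 0. -1.  0.]
yaw deg 0.3 ay total -0.0046
tool shift before yaw [-3.7 30.8  5.5]  after yaw [-3.6 30.8  5.6] |d| 31.5
```

View pics/side19.png

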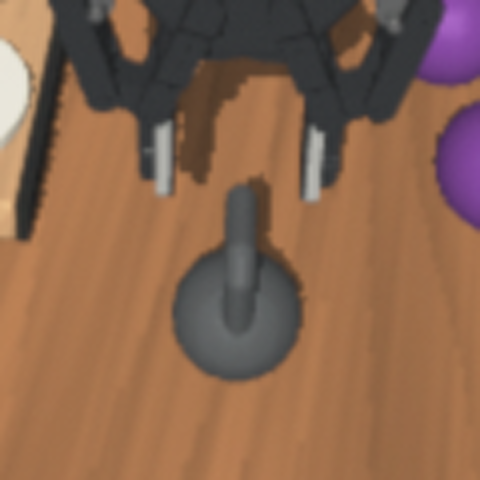

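>>> apply_moves(
  moves=[
    {"ax":0,"ay":-0.004,"az":0,"x":-3.6,"y":0,"z":5.5,"fingers":0.45},
    {"ax":0,"ay":0,"az":0,"x":0,"y":15,"z":0,"fingers":0.45},
    {"ax":0,"ay":0,"az":0,"x":0,"y":14,"z":0,"fingers":0.45},
    {"ax":0,"ay":0,"az":0,"x":0,"y":1.5,"z":0,"fingers":0.45},
    {"ax":0,"ay":0,"az":0,"x":0,"y":0,"z":0,"fingers":0.45},
  ],
)

```text
clock: 17.4
ee_pos: [443.6, 293.5, 23.1]
tcp_rot: [-0.705, -0.056, 0.056, 0.705]
ft_force: [0.2, -0.1, 0.1]
gripper_width: 47.1
```

```bash
python3 plan.py 444.2 293 23 99;python3 snap.py side 20 444 293 60 60
```

```text
t 17.4 pos [443.6 293.5  23.1] w 47.1 F [ 0.2 -0.1  0.1] xang 9.0 j6 0.28 tilt [-0. -1.  0.]
yaw deg -0.0 ay total 0.0002
tool shift before yaw [ 0.5  0.1 -0.6]  after yaw [ 0.5  0.1 -0.6] |d| 0.8
```

View pics/side20.png

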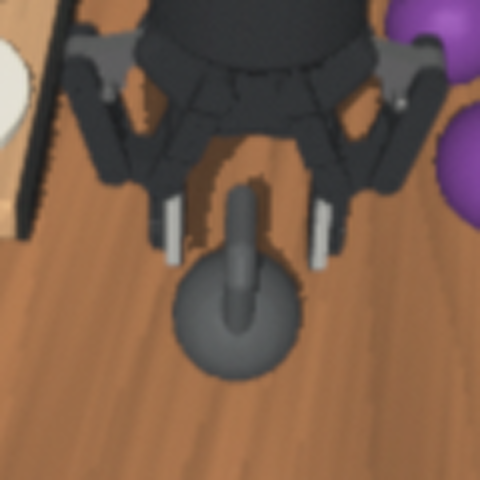

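>>> apply_moves(
  moves=[
    {"ax":0,"ay":0,"az":0,"x":0,"y":0,"z":0,"fingers":1},
    {"ax":0,"ay":0,"az":0,"x":0,"y":0,"z":0,"fingers":1},
    {"ax":0,"ay":0,"az":0,"x":0,"y":0,"z":0,"fingers":1},
    {"ax":0,"ay":0,"az":0,"x":0,"y":0,"z":0,"fingers":1},
    {"ax":0,"ay":0,"az":0,"x":0,"y":0,"z":0,"fingers":1},
    {"ax":0,"ay":0,"az":0,"x":0,"y":0,"z":0,"fingers":1},
  ],
)

```text
clock: 17.95
ee_pos: [444.4, 293.5, 23.6]
tcp_rot: [-0.705, -0.056, 0.055, 0.705]
ft_force: [2.2, 0.3, 6.4]
gripper_width: 10.0
```

>>> apply_moves(
  moves=[
    {"ax":0,"ay":0,"az":0,"x":0,"y":-10,"z":0,"fingers":1},
    {"ax":0,"ay":0,"az":0,"x":0,"y":-20,"z":0,"fingers":1},
    {"ax":0,"ay":0,"az":0,"x":0,"y":-25,"z":0,"fingers":1},
    {"ax":0,"ay":0,"az":0,"x":0,"y":-25,"z":0,"fingers":1},
    {"ax":0,"ay":0,"az":0,"x":0,"y":-25,"z":0,"fingers":1},
    {"ax":0,"ay":0,"az":0,"x":0,"y":-15,"z":0,"fingers":1},
    {"ax":0,"ay":0,"az":0,"x":0,"y":0,"z":0,"fingers":1},
    {"ax":0,"ay":0,"az":0,"x":0,"y":0,"z":0,"fingers":1},
  ],
)

```text
clock: 18.62
ee_pos: [443.6, 293.2, 142.9]
tcp_rot: [-0.705, -0.056, 0.055, 0.705]
ft_force: [-0.0, -0.8, -6.1]
gripper_width: 10.3
```

```bash
python3 plan.py 632.6 -57.2 145 97;python3 snap.py side 21 444 293 150 60;python3 inhand.py 21 three 444 293 120
```

```text
t 18.62 pos [443.6 293.2 142.9] w 10.3 F [-0.  -0.8 -6.1] xang 9.0 j6 0.28 tilt [ 0. -1.  0.]
yaw deg -2.0 ay total 0.0349
tool shift before yaw [ 131.8   -2.2 -375.7]  after yaw [ 144.8   -2.2 -370.8] |d| 398.1
side three centre [443.7 291.3] base z 120.6 res 0.46 805
```

View pics/side21.png

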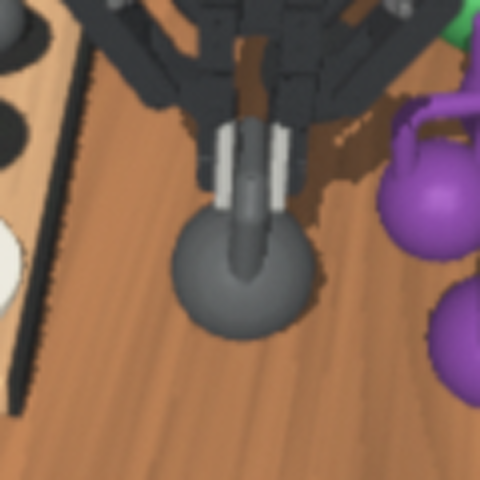

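>>> apply_moves(
  moves=[
    {"ax":0,"ay":0.035,"az":0,"x":4.6,"y":0,"z":-11.7,"fingers":1},
    {"ax":0,"ay":0,"az":0,"x":9.1,"y":0,"z":-23.4,"fingers":1},
    {"ax":0,"ay":0,"az":0,"x":13,"y":0,"z":-33.4,"fingers":1},
    {"ax":0,"ay":0,"az":0,"x":13,"y":0,"z":-33.4,"fingers":1},
    {"ax":0,"ay":0,"az":0,"x":13,"y":0,"z":-33.4,"fingers":1},
    {"ax":0,"ay":0,"az":0,"x":13,"y":0,"z":-33.4,"fingers":1},
    {"ax":0,"ay":0,"az":0,"x":13,"y":0,"z":-33.4,"fingers":1},
    {"ax":0,"ay":0,"az":0,"x":13,"y":0,"z":-33.4,"fingers":1},
  ],
)

```text
clock: 19.33
ee_pos: [563.7, 68.6, 141.1]
tcp_rot: [-0.706, -0.042, 0.043, 0.706]
ft_force: [0.1, 1.0, -5.1]
gripper_width: 9.9
```

>>> apply_moves(
  moves=[
    {"ax":0,"ay":0,"az":0,"x":13,"y":0,"z":-33.4,"fingers":1},
    {"ax":0,"ay":0,"az":0,"x":13,"y":0,"z":-33.4,"fingers":1},
    {"ax":0,"ay":0,"az":0,"x":13,"y":0,"z":-33.4,"fingers":1},
    {"ax":0,"ay":0,"az":0,"x":9.1,"y":0,"z":-23.4,"fingers":1},
    {"ax":0,"ay":0,"az":0,"x":4.6,"y":0,"z":-11.7,"fingers":1},
    {"ax":0,"ay":0,"az":0,"x":0,"y":0,"z":0,"fingers":1},
    {"ax":0,"ay":0,"az":0,"x":0,"y":0,"z":0,"fingers":1},
    {"ax":0,"ay":0,"az":0,"x":0,"y":0,"z":0,"fingers":1},
  ],
)

```text
clock: 20.0
ee_pos: [631.9, -56.3, 141.9]
tcp_rot: [-0.706, -0.043, 0.044, 0.706]
ft_force: [0.5, 0.1, -5.8]
gripper_width: 10.2
```

```bash
python3 plan.py 632.6 -57.2 53 97;python3 snap.py side 22 632 -57 80 60;python3 inhand.py 22 three 632 -58 120
```

```text
t 20.0 pos [631.9 -56.3 141.9] w 10.2 F [ 0.5  0.1 -5.8] xang 7.0 j6 -0.33 tilt [-0.001 -1.     0.001]
yaw deg 0.0 ay total -0.0002
tool shift before yaw [ 0.7 88.9 -1. ]  after yaw [ 0.7 88.9 -1. ] |d| 88.9
side three centre [632.2 -58.1] base z 120.4 res 0.71 372
```

>>> apply_moves(
  moves=[
    {"ax":0,"ay":0,"az":0,"x":0.5,"y":12,"z":0,"fingers":1},
    {"ax":0,"ay":0,"az":0,"x":0,"y":22,"z":0,"fingers":1},
    {"ax":0,"ay":0,"az":0,"x":0,"y":22,"z":0,"fingers":1},
    {"ax":0,"ay":0,"az":0,"x":0,"y":18,"z":0,"fingers":1},
    {"ax":0,"ay":0,"az":0,"x":0,"y":10,"z":0,"fingers":1},
    {"ax":0,"ay":0,"az":0,"x":0,"y":4,"z":0,"fingers":1},
    {"ax":0,"ay":0,"az":0,"x":0,"y":0,"z":0,"fingers":1},
    {"ax":0,"ay":0,"az":0,"x":0,"y":0,"z":0,"fingers":1},
  ],
)

```text
clock: 20.72
ee_pos: [633.5, -56.8, 55.5]
tcp_rot: [0.706, 0.044, -0.043, -0.706]
ft_force: [0.1, -0.0, -5.3]
gripper_width: 9.4
```

```bash
python3 plan.py 632.6 -57.2 48.3 97;python3 snap.py side 23 632 -57 50 50;python3 inhand.py 23 three 632 -58 30
```

```text
t 20.72 pos [633.5 -56.8  55.5] w 9.4 F [ 0.1 -0.  -5.3] xang 7.0 j6 -0.33 tilt [ 0.001 -1.    -0.   ]
yaw deg -0.0 ay total 0.0001
tool shift before yaw [-0.9  7.2 -0.3]  after yaw [-0.9  7.2 -0.3] |d| 7.3
side three centre [633.5 -59. ] base z 33.8 res 0.8 255
```

View pics/side23.png

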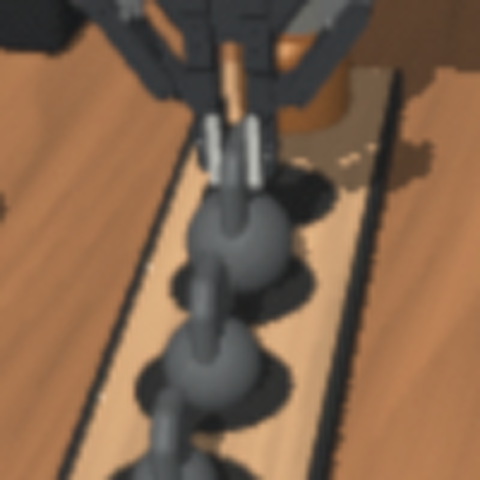

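>>> apply_moves(
  moves=[
    {"ax":0,"ay":0,"az":0,"x":-0.7,"y":3,"z":0.3,"fingers":1},
    {"ax":0,"ay":0,"az":0,"x":0,"y":2,"z":0,"fingers":1},
    {"ax":0,"ay":0,"az":0,"x":0,"y":1,"z":0,"fingers":1},
    {"ax":0,"ay":0,"az":0,"x":0,"y":0,"z":0,"fingers":1},
    {"ax":0,"ay":0,"az":0,"x":0,"y":0,"z":0,"fingers":1},
  ],
)

```text
clock: 21.18
ee_pos: [632.4, -56.7, 48.8]
tcp_rot: [-0.706, -0.043, 0.043, 0.706]
ft_force: [0.3, -0.1, -5.1]
gripper_width: 10.2
```

>>> apply_moves(
  moves=[
    {"ax":0,"ay":0,"az":0,"x":0,"y":0.8,"z":0,"fingers":1},
    {"ax":0,"ay":0,"az":0,"x":0,"y":0,"z":0,"fingers":1},
  ],
)

```text
clock: 21.35
ee_pos: [632.9, -56.8, 48.6]
tcp_rot: [0.706, 0.044, -0.043, -0.706]
ft_force: [1.7, 0.7, 2.2]
gripper_width: 10.1
```

>>> apply_moves(
  moves=[
    {"ax":0,"ay":0,"az":0,"x":0,"y":0,"z":0,"fingers":0.75},
    {"ax":0,"ay":0,"az":0,"x":0,"y":0,"z":0,"fingers":0.65},
    {"ax":0,"ay":0,"az":0,"x":0,"y":0,"z":0,"fingers":0.55},
    {"ax":0,"ay":0,"az":0,"x":0,"y":0,"z":0,"fingers":0.55},
    {"ax":0,"ay":0,"az":0,"x":0,"y":-20,"z":0,"fingers":0.55},
    {"ax":0,"ay":0,"az":0,"x":0,"y":-35,"z":0,"fingers":0.55},
    {"ax":0,"ay":0,"az":0,"x":0,"y":-35,"z":0,"fingers":0.45},
    {"ax":0,"ay":0,"az":0,"x":0,"y":0,"z":0,"fingers":0.45},
  ],
)

```text
clock: 22.02
ee_pos: [634.7, -57.2, 145.2]
tcp_rot: [0.707, 0.046, -0.04, -0.705]
ft_force: [1.0, 0.3, 1.1]
gripper_width: 47.3
```

```bash
python3 plan.py 444.3 11 150 103;python3 snap.py side 24 632 -57 50 50;python3 inhand.py 24 three 632 -58 25
```

```text
t 22.02 pos [634.7 -57.2 145.2] w 47.3 F [1.  0.3 1.1] xang 7.0 j6 -0.33 tilt [ 0.008 -1.    -0.003]
yaw deg 6.0 ay total -0.1048
tool shift before yaw [-180.7   -6.6   90.9]  after yaw [-170.1   -6.6  109.3] |d| 202.3
side three centre [632.9 -59. ] base z 26.8 res 0.67 259
```

View pics/side24.png

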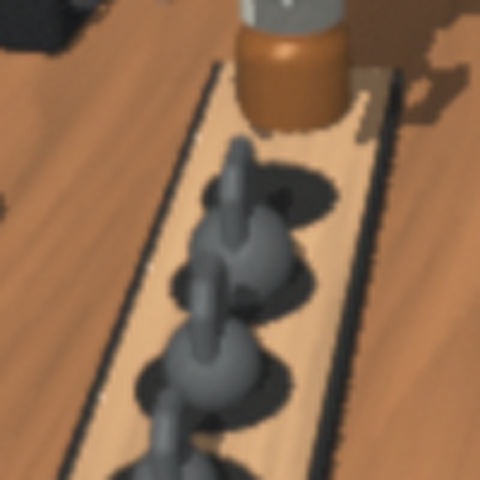

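>>> apply_moves(
  moves=[
    {"ax":0,"ay":-0.105,"az":0,"x":0,"y":0,"z":0,"fingers":0.45},
    {"ax":0,"ay":0,"az":0,"x":-28.3,"y":0,"z":18.2,"fingers":0.45},
    {"ax":0,"ay":0,"az":0,"x":-28.3,"y":0,"z":18.2,"fingers":0.45},
    {"ax":0,"ay":0,"az":0,"x":-28.3,"y":0,"z":18.2,"fingers":0.45},
    {"ax":0,"ay":0,"az":0,"x":-28.3,"y":0,"z":18.2,"fingers":0.45},
    {"ax":0,"ay":0,"az":0,"x":-28.3,"y":0,"z":18.2,"fingers":0.45},
    {"ax":0,"ay":0,"az":0,"x":-28.3,"y":0,"z":18.2,"fingers":0.45},
    {"ax":0,"ay":0,"az":0,"x":0,"y":0,"z":0,"fingers":0.45},
  ],
)

```text
clock: 22.73
ee_pos: [438.0, 13.1, 137.4]
tcp_rot: [-0.702, -0.08, 0.081, 0.703]
ft_force: [-0.1, -1.5, 0.6]
gripper_width: 46.7
```

>>> apply_moves(
  moves=[
    {"ax":0,"ay":0,"az":0,"x":0,"y":20,"z":0,"fingers":0.45},
    {"ax":0,"ay":0,"az":0,"x":0,"y":20,"z":0,"fingers":0.45},
    {"ax":0,"ay":0,"az":0,"x":0,"y":0,"z":0,"fingers":0.45},
    {"ax":0,"ay":0,"az":0,"x":0,"y":0,"z":0,"fingers":0.45},
  ],
)

```text
clock: 23.07
ee_pos: [441.9, 11.5, 97.4]
tcp_rot: [-0.702, -0.079, 0.081, 0.703]
ft_force: [-0.6, -0.4, 1.0]
gripper_width: 46.8
```

```bash
python3 plan.py 444.3 11 33 103;python3 snap.py side 25 444 11 60 60;python3 inhand.py 25 four 444 11 0;python3 snap.py top 25 632 -57 40 60; python3 inhand.py 25 three 632 -57 25 top
```

```text
t 23.07 pos [441.9  11.5  97.4] w 46.8 F [-0.6 -0.4  1. ] xang 13.0 j6 -0.38 tilt [-0.002 -1.     0.001]
yaw deg -0.0 ay total 0.0001
tool shift before yaw [ 2.4 64.4 -1.1]  after yaw [ 2.4 64.4 -1.1] |d| 64.4
side four centre [445.1   9.7] base z 1.7 res 0.69 481
top three centre [631.7 -56.3] base z 24.1 res 0.61 338
```

View pics/side25.png

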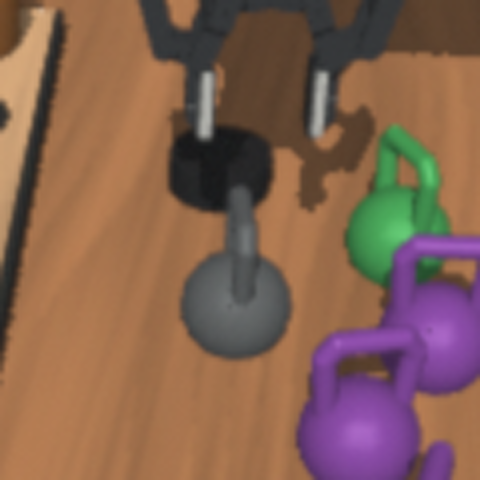

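View pics/top25.png

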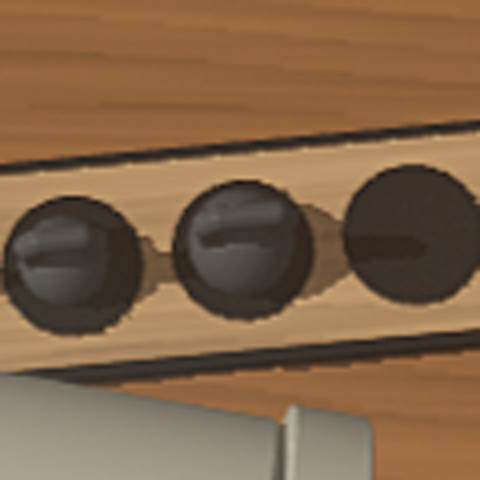

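>>> apply_moves(
  moves=[
    {"ax":0,"ay":0,"az":0,"x":2.4,"y":15,"z":-1,"fingers":0.45},
    {"ax":0,"ay":0,"az":0,"x":0,"y":20,"z":0,"fingers":0.45},
    {"ax":0,"ay":0,"az":0,"x":0,"y":20,"z":0,"fingers":0.45},
    {"ax":0,"ay":0,"az":0,"x":0,"y":9,"z":0,"fingers":0.45},
    {"ax":0,"ay":0,"az":0,"x":0,"y":0,"z":0,"fingers":0.45},
    {"ax":0,"ay":0,"az":0,"x":0,"y":0,"z":0,"fingers":0.45},
  ],
)

```text
clock: 23.67
ee_pos: [445.3, 10.9, 34.7]
tcp_rot: [-0.703, -0.08, 0.08, 0.703]
ft_force: [1.1, -0.1, 1.4]
gripper_width: 47.2
```

```bash
python3 plan.py 444.3 11 33 103;python3 snap.py side 26 444 11 60 60
```

```text
t 23.67 pos [445.3  10.9  34.7] w 47.2 F [ 1.1 -0.1  1.4] xang 13.0 j6 -0.38 tilt [ 0. -1. -0.]
yaw deg -0.0 ay total 0.0001
tool shift before yaw [-1.   1.7  0.3]  after yaw [-1.   1.7  0.3] |d| 2.0
```

View pics/side26.png

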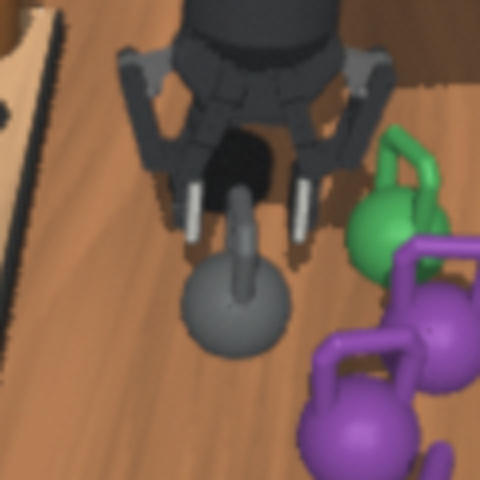

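>>> apply_moves(
  moves=[
    {"ax":0,"ay":0,"az":0,"x":-0.5,"y":1.5,"z":0,"fingers":1},
    {"ax":0,"ay":0,"az":0,"x":0,"y":0,"z":0,"fingers":1},
    {"ax":0,"ay":0,"az":0,"x":0,"y":0,"z":0,"fingers":1},
    {"ax":0,"ay":0,"az":0,"x":0,"y":0,"z":0,"fingers":1},
    {"ax":0,"ay":0,"az":0,"x":0,"y":0,"z":0,"fingers":1},
    {"ax":0,"ay":0,"az":0,"x":0,"y":0,"z":0,"fingers":1},
  ],
)

```text
clock: 24.22
ee_pos: [445.1, 10.9, 33.1]
tcp_rot: [0.703, 0.081, -0.08, -0.702]
ft_force: [3.3, 1.7, 6.4]
gripper_width: 10.0
```

>>> apply_moves(
  moves=[
    {"ax":0,"ay":0,"az":0,"x":0,"y":-10,"z":0,"fingers":1},
    {"ax":0,"ay":0,"az":0,"x":0,"y":-20,"z":0,"fingers":1},
    {"ax":0,"ay":0,"az":0,"x":0,"y":-25,"z":0,"fingers":1},
    {"ax":0,"ay":0,"az":0,"x":0,"y":-25,"z":0,"fingers":1},
    {"ax":0,"ay":0,"az":0,"x":0,"y":-25,"z":0,"fingers":1},
    {"ax":0,"ay":0,"az":0,"x":0,"y":-15,"z":0,"fingers":1},
    {"ax":0,"ay":0,"az":0,"x":0,"y":0,"z":0,"fingers":1},
    {"ax":0,"ay":0,"az":0,"x":0,"y":0,"z":0,"fingers":1},
  ],
)

```text
clock: 24.88
ee_pos: [444.2, 10.9, 152.3]
tcp_rot: [-0.703, -0.08, 0.08, 0.703]
ft_force: [-0.0, 0.2, -8.9]
gripper_width: 9.6
```

```bash
python3 plan.py 642.5 -141.6 155 97;python3 snap.py side 27 444 11 160 60;python3 inhand.py 27 four 444 11 120
```

```text
t 24.88 pos [444.2  10.9 152.3] w 9.6 F [-0.   0.2 -8.9] xang 13.0 j6 -0.38 tilt [-0. -1.  0.]
yaw deg -6.0 ay total 0.1049
tool shift before yaw [ 158.9   -2.7 -193.2]  after yaw [ 178.3   -2.7 -175.5] |d| 250.2
side four centre [443.8   9.6] base z 120.9 res 0.62 606
```

View pics/side27.png

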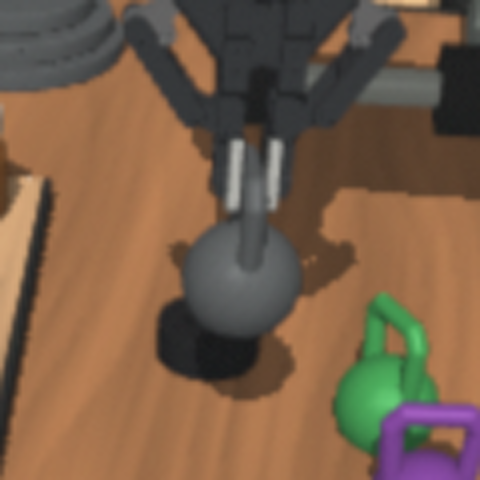

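>>> apply_moves(
  moves=[
    {"ax":0,"ay":0.105,"az":0,"x":0,"y":0,"z":0,"fingers":1},
    {"ax":0,"ay":0,"az":0,"x":8.8,"y":0,"z":-8.6,"fingers":1},
    {"ax":0,"ay":0,"az":0,"x":17.6,"y":0,"z":-17.3,"fingers":1},
    {"ax":0,"ay":0,"az":0,"x":25.1,"y":0,"z":-24.7,"fingers":1},
    {"ax":0,"ay":0,"az":0,"x":25.1,"y":0,"z":-24.7,"fingers":1},
    {"ax":0,"ay":0,"az":0,"x":25.1,"y":0,"z":-24.7,"fingers":1},
    {"ax":0,"ay":0,"az":0,"x":25.1,"y":0,"z":-24.7,"fingers":1},
    {"ax":0,"ay":0,"az":0,"x":25.1,"y":0,"z":-24.7,"fingers":1},
  ],
)

```text
clock: 25.6
ee_pos: [614.1, -120.2, 150.1]
tcp_rot: [-0.705, -0.042, 0.044, 0.706]
ft_force: [0.8, -0.3, -6.4]
gripper_width: 9.7
```

>>> apply_moves(
  moves=[
    {"ax":0,"ay":0,"az":0,"x":17.6,"y":0,"z":-17.3,"fingers":1},
    {"ax":0,"ay":0,"az":0,"x":8.8,"y":0,"z":-8.6,"fingers":1},
    {"ax":0,"ay":0,"az":0,"x":0,"y":0,"z":0,"fingers":1},
    {"ax":0,"ay":0,"az":0,"x":0,"y":0,"z":0,"fingers":1},
    {"ax":0,"ay":0,"az":0,"x":0,"y":0,"z":0,"fingers":1},
  ],
)

```text
clock: 26.02
ee_pos: [642.1, -141.2, 150.8]
tcp_rot: [-0.705, -0.042, 0.044, 0.706]
ft_force: [0.8, 0.4, -8.1]
gripper_width: 10.2
```

```bash
python3 plan.py 642.5 -141.6 63 97;python3 snap.py side 28 642 -141 80 60;python3 inhand.py 28 four 642 -142 119
```

```text
t 26.02 pos [ 642.1 -141.2  150.8] w 10.2 F [ 0.8  0.4 -8.1] xang 7.0 j6 -0.46 tilt [-0.002 -1.     0.001]
yaw deg -0.0 ay total 0.0004
tool shift before yaw [ 0.6 87.8 -0.6]  after yaw [ 0.6 87.8 -0.6] |d| 87.8
side four centre [ 642.1 -142.6] base z 120.0 res 0.78 432
```

View pics/side28.png

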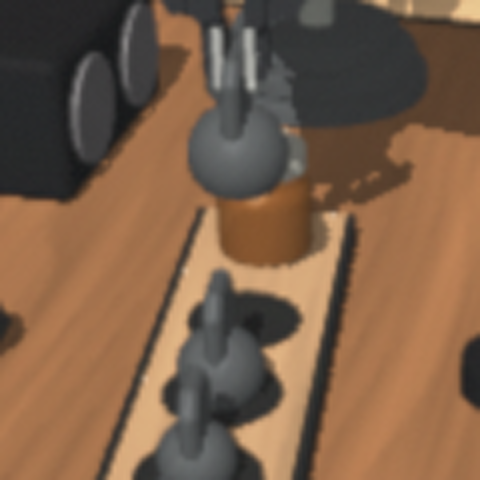

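>>> apply_moves(
  moves=[
    {"ax":0,"ay":0,"az":0,"x":0.2,"y":12,"z":-0.3,"fingers":1},
    {"ax":0,"ay":0,"az":0,"x":0,"y":22,"z":0,"fingers":1},
    {"ax":0,"ay":0,"az":0,"x":0,"y":22,"z":0,"fingers":1},
    {"ax":0,"ay":0,"az":0,"x":0,"y":18,"z":0,"fingers":1},
    {"ax":0,"ay":0,"az":0,"x":0,"y":9,"z":0,"fingers":1},
    {"ax":0,"ay":0,"az":0,"x":0,"y":4,"z":0,"fingers":1},
    {"ax":0,"ay":0,"az":0,"x":0,"y":0,"z":0,"fingers":1},
    {"ax":0,"ay":0,"az":0,"x":0,"y":0,"z":0,"fingers":1},
  ],
)

```text
clock: 26.73
ee_pos: [643.3, -141.7, 66.3]
tcp_rot: [0.706, 0.044, -0.043, -0.706]
ft_force: [-0.5, 0.0, -8.1]
gripper_width: 10.3
```

```bash
python3 plan.py 642.5 -141.6 58 97;python3 snap.py side 29 642 -141 50 50;python3 inhand.py 29 four 642 -142 31
```

```text
t 26.73 pos [ 643.3 -141.7   66.3] w 10.3 F [-0.5  0.  -8.1] xang 7.0 j6 -0.46 tilt [ 0.001 -1.    -0.   ]
yaw deg 0.0 ay total -0.0
tool shift before yaw [-0.8  8.3  0.2]  after yaw [-0.8  8.3  0.2] |d| 8.4
side four centre [ 643.5 -143.4] base z 35.2 res 0.77 279
```

>>> apply_moves(
  moves=[
    {"ax":0,"ay":0,"az":0,"x":-0.7,"y":4,"z":0.3,"fingers":1},
    {"ax":0,"ay":0,"az":0,"x":0,"y":2,"z":0,"fingers":1},
    {"ax":0,"ay":0,"az":0,"x":0,"y":1,"z":0,"fingers":1},
    {"ax":0,"ay":0,"az":0,"x":0,"y":0,"z":0,"fingers":1},
    {"ax":0,"ay":0,"az":0,"x":0,"y":0,"z":0,"fingers":1},
  ],
)

```text
clock: 27.2
ee_pos: [642.3, -141.5, 58.5]
tcp_rot: [-0.706, -0.043, 0.043, 0.706]
ft_force: [-0.8, -0.0, -8.2]
gripper_width: 10.0
```

>>> apply_moves(
  moves=[
    {"ax":0,"ay":0,"az":0,"x":0,"y":0.8,"z":0,"fingers":1},
    {"ax":0,"ay":0,"az":0,"x":0,"y":0,"z":0,"fingers":1},
  ],
)

```text
clock: 27.37
ee_pos: [642.7, -141.6, 58.2]
tcp_rot: [0.706, 0.044, -0.043, -0.706]
ft_force: [1.2, 0.8, -0.7]
gripper_width: 9.4
```

>>> apply_moves(
  moves=[
    {"ax":0,"ay":0,"az":0,"x":0,"y":0.2,"z":0,"fingers":0.75},
    {"ax":0,"ay":0,"az":0,"x":0,"y":0,"z":0,"fingers":0.65},
    {"ax":0,"ay":0,"az":0,"x":0,"y":0,"z":0,"fingers":0.55},
    {"ax":0,"ay":0,"az":0,"x":0,"y":0,"z":0,"fingers":0.55},
    {"ax":0,"ay":0,"az":0,"x":0,"y":-20,"z":0,"fingers":0.55},
    {"ax":0,"ay":0,"az":0,"x":0,"y":-35,"z":0,"fingers":0.55},
    {"ax":0,"ay":0,"az":0,"x":0,"y":-35,"z":0,"fingers":0.45},
    {"ax":0,"ay":0,"az":0,"x":0,"y":0,"z":0,"fingers":0.45},
  ],
)

```text
clock: 28.03
ee_pos: [644.5, -142.2, 155.0]
tcp_rot: [0.707, 0.046, -0.04, -0.705]
ft_force: [1.6, -0.4, 1.5]
gripper_width: 47.0
```

>>> apply_moves(
  moves=[
    {"ax":0,"ay":0,"az":0,"x":-25,"y":-10,"z":0,"fingers":0.45},
    {"ax":0,"ay":0,"az":0,"x":-35,"y":0,"z":0,"fingers":0.45},
    {"ax":0,"ay":0,"az":0,"x":-35,"y":0,"z":0,"fingers":0.45},
    {"ax":0,"ay":0,"az":0,"x":-35,"y":0,"z":0,"fingers":0.45},
    {"ax":0,"ay":0,"az":0,"x":-35,"y":0,"z":0,"fingers":0.45},
    {"ax":0,"ay":0,"az":0,"x":-20,"y":0,"z":0,"fingers":0.45},
    {"ax":0,"ay":0,"az":0,"x":0,"y":0,"z":0,"fingers":0.45},
  ],
)

```text
clock: 28.62
ee_pos: [455.8, -164.3, 157.9]
tcp_rot: [0.706, 0.043, -0.043, -0.706]
ft_force: [-0.1, 0.5, 0.0]
gripper_width: 47.1
```

```bash
cat > chk.py <<'E'
import sys
from fit import *
from inhand import run
i=sys.argv[1]
for n in ['top','side']:
    p,d=capture(n); np.savez(f'{n}{i}.npz',p=p,d=d)
    cv2.imwrite(f'pics/{n}{i}.png',p[...,::-1])
    for k,c in dict(one=(613,112),two=(622,28),three=(632,-57),four=(642,-142)).items():
        run(i,k,c,25,n)
        W=cloud(n,d); x,e,N=fitk(n,W,c,k,25); print('   full',x[:2].round(1),'ang',np.degrees(x[2]).round(1),'dz',x[3].round(1),e.round(2))
u,v=proj('top',[627,-15,30])[0].astype(int)
c=cv2.imread(f'pics/top{i}.png')[v-45:v+45,u-120:u+120]
cv2.imwrite(f'pics/topc{i}.png',cv2.resize(c,None,fx=3.3,fy=3.3,interpolation=2))
E
python3 chk.py 30
```

```text
top one centre [612.  114.1] base z 24.4 res 0.69 126
   full [612.  114.1] ang 97.8 dz -0.2 0.62
top two centre [620.8  29.9] base z 24.1 res 0.66 212
   full [620.8  30. ] ang -83.6 dz -0.5 0.66
top three centre [631.8 -56.3] base z 23.9 res 0.59 343
   full [631.7 -56.4] ang 96.7 dz -0.7 0.62
top four centre [ 641.4 -140.3] base z 23.6 res 0.57 499
   full [ 641.3 -140.4] ang 96.0 dz -1.0 0.67
side one centre [613.3 111.9] base z 26.4 res 0.69 190
   full [613.1 111.5] ang 96.5 dz 1.3 0.55
side two centre [622.1  27.3] base z 26.6 res 0.73 245
   full [621.9  27.2] ang -82.4 dz 1.6 0.64
side three centre [633.  -58.7] base z 27.0 res 0.72 257
   full [632.8 -58.8] ang 95.9 dz 1.8 0.73
side four centre [ 642.8 -142.9] base z 26.9 res 0.73 267
   full [ 642.7 -142.8] ang 96.8 dz 1.9 0.7
```

View pics/topc30.png

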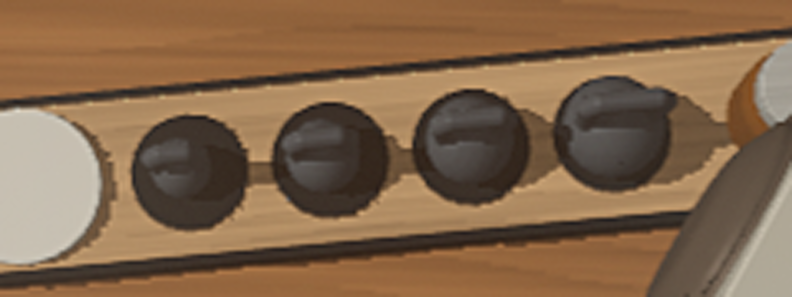

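View pics/side30.png

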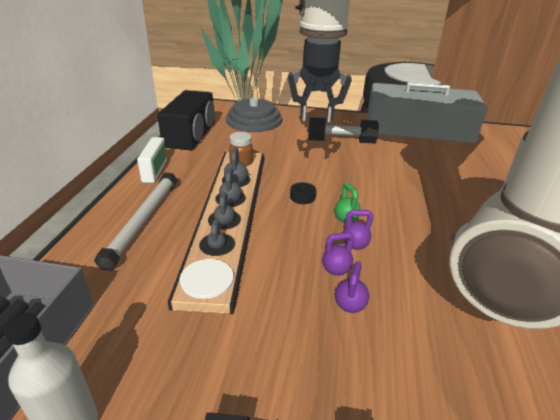

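```bash
python3 - <<'E'
from h import *
for n,q in (('top','coaster'),('side','jar'),('top','jar')): print(q,[np.round(r['location'],1).tolist() for r in spotter.pinpoint(n,q)][:1])
s=telemetry.get_state();print(s['clock'],s['ee_pos'],s['ft_force'])
print(ctrl.hand_in())
E
```

```text
coaster [[601.0, 215.1, 22.9]]
jar [[621.9, 30.9, 21.9]]
jar [[655.7, -239.8, 24.5]]
28.8667 [ 459.32084382 -163.95055846  157.34623438] [-0.68260778  0.99423173  0.13439809]
the job is handed in; nothing more can be done
None
```

All four kettlebells are upright on their pads in size order, the smallest next to the coaster and the largest beside the chalk jar. I handed the job in at about 28.9 s with the gripper clear of everything. No verdict was reported.

- **How it went:** I took each one by its bar, lifted it and turned it in line with the row. I then lowered it until the wrist force showed contact, released it and went straight up.
- **Tool height offset:** The real fingertips sat about 30 mm higher than the reported tool position. I spotted this in the side camera before the first grasp, which cost one extra trial approach, and corrected for it on every pick and placement.
- **Centring:** Averaged over the two cameras, the largest two are within about 1 mm of centre. The smallest two are about 1.5–2 mm off along the row.
- **Cameras disagreed:** The two cameras differ by about 2–3 mm along the row. The top view alone puts the smallest two about 3 mm toward the coaster; the side view puts them on centre.
- **Coaster and jar:** The final network readings match the start: the coaster within about 4 mm, roughly their accuracy, and the jar within about 2 mm in the top view. The side-view jar reading was wrong, landing on the second kettlebell's position, so I ignored it; the side picture shows the jar still standing on its end of the board.
- **Look-alikes:** I did not touch the purple and green ones.

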